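# Clamp the cracked okey tile in the small vise

### The job

Take the cracked tile, the middle one of the three standing in the orange rack, and stand it upright and centred on the ledge between the open jaws of the little vise, broad faces to the jaws, and let it go. Then hold the ball at the upper end of the vise's T-handle and turn the screw clockwise, as seen from the handle end, until you feel it go firm and the tile is held snugly, but no harder, for the cracked tile would break. Let go of the handle, and leave everything else where it is.

Things in the scene. Friction and masses are not known exactly. Their poses are not given: they have to be found in the camera images.
- tile: the cracked ivory resin tile: 12 thick (its x), 36 wide (y), 48 high (z), 35 g, a dark crack on both faces and the top corner on its +y side chipped off (a step 9 wide, 8 high). Origin at the centre of its underside. Best gripped by its two narrow edges (across y, 36 mm), half-way up or a little higher
- tile_mid (a point): the cracked tile's centre, 24 mm above its underside; axes as the tile. At the start it stands in the rack's groove, its underside 4 mm above the table, the middle one of three; the neighbours' centres are 72 mm or more away
- vise: small dark cast-iron vise, fixed; origin on the table under the middle of the ledge; x runs along the screw from the handle end to the fixed jaw, z up. Foot 125 x 90; from 61 mm up it is at most 40 mm wide (y). Bearing block of the screw at x -57 to -43, top 96 high; fixed jaw block at x 24 to 44, top 116 high
- seat (a point): middle of the ledge between the jaws, on its top, 95 mm above the table; axes as the vise. The tile stands here, centre 24 mm above this point, broad faces to -x and +x. Ledge and jaws are 26 wide (y), narrower than the tile: fingers on its narrow edges pass beside them. At the start the gap reaches at least 8.5 mm to either side of this point (the tile needs 6)
- jaw: the moving jaw, on the -x side of the tile, driven by the screw 8 mm towards +x per rad; its origin is that of the vise while the screw reads 0. Both jaws rise 22 mm above the ledge, the topmost 6 mm flared at 45 degrees. The fixed jaw's face is a packing plate whose depth differs by up to 7 mm from time to time and is not measured; the jaw pushes the tile along the ledge onto it
- screw (a joint): turn of the T-handle, 0 to 2.3 rad, growing as it tightens (clockwise seen from the handle end, looking along the vise's +x). At value q the bar leans q - 1.1 rad from upright, to the vise's -y if positive. Starts at 0 to 0.25. Both jaws touch the tile anywhere from 0.85 to 1.8 rad; it is snug 0.05 to 0.1 rad later and soon breaks, so turn slowly there: only resistance tells
- ball (a point): centre of the steel ball, 18 mm across, at the upper end of the T-handle, 60 mm from the screw's axis, on a bar 8 mm thick (same ball at its lower end). Best pinched from above with the fingers closing along the vise's x, straddling the bar; it rolls in the fingers as the bar turns, so the gripper can keep pointing down and stay on it for the whole turn
- screw_axis (a point): axis of the screw at the middle of the bar, 80 mm above the table, 85 mm to the -x of the seat; axes as the vise. The ball circles it in the y-z plane, radius 60. Turning freely takes 5.7 N at the ball; 10 N on the tile adds 1.3 N. Snug: 18 to 60 N on the tile, best some 4.5 N above free turning; it breaks at 95 N (12 N above). Let go, the screw stays (or runs back to 42 N)
- rack: orange plastic rack, 56 x 250, fixed, walls 9 mm high, with a groove 14 mm wide along y; origin under its centre
- tile_l: whole tile, 36 x 12 x 48, standing in the rack to the left (+y of the rack) of the cracked one; to be left alone; origin under its centre
- tile_r: whole tile, same size, standing in the rack to the right (-y of the rack) of the cracked one; to be left alone; origin under its centre
- tile_flat: whole tile lying flat on the table; to be left alone; origin under its centre
- tea_holder: brass tea glass holder with an amber glass, 62 across, 76 high, handle on one side; to be left alone; origin under its centre
- lemon_dish: shallow white ceramic dish, 100 across, with a lemon; to be left alone; origin under its centre
- saucer: white saucer, 100 across; to be left alone; origin under its centre
- sugar_pot: blue ceramic sugar cup, 80 across, 55 high; to be left alone; origin under its centre
- spoon: steel teaspoon lying on the table, 130 long; to be left alone
Not all that is in view belongs to the job. Of the things shaped like the vise, the dark steel one is meant. Leave any yellow look-alike of the tile alone.

How it is judged:
By the outcome, as a careful person would: the job done as asked, in the order asked, and still so for the second after the job is handed in, with the robot touching nothing.
It also fails if it takes over 72 s, if anything falls off the work surface, if the arm or the gripper's body presses on something with over 40 N, if the wrist force passes 120 N, or if a joint passes its speed limit or range.

### The arm

A 6-joint arm with a two-finger parallel gripper is mounted at the origin on the work surface. World frame = base frame: x ahead of the robot, y to its left, z up, the work surface at z = 0. Lengths are in mm, angles in rad, forces in N, time in s.
With the tool pointing down it reaches from about 350 to 975 mm from the base axis. Payload 7.1 kg.
Tool frame: the origin (TCP) lies on the mounting face of the last link; the fingertips stand 182 mm ahead of it and the grasp point (between the pads) lies 163 mm ahead of it (ctrl.tip_reach is the distance from the TCP to the fingertips, in mm); z points along the fingers, y is the direction in which the jaws open and shut (so a half turn about z gives the same grasp; the last joint's range is limited). The gripper opens to 88 mm and grips with 3 to 60 N. Pads are 20 mm wide; open, the fingers measure 115 mm over their backs; the gripper's body (75 mm by 178 mm) begins 61 mm behind the grasp point.
Start: joints at [-1.345, 0.423, 1.63, -0, 1.089, -0.019], TCP at [151.496, -606.346, 404.675] pointing down, gripper open.
Joint ranges: [-3, 3], [-0.9, 2.11], [0.09, 2.58], [-1.31, 4.45], [0.11, 2.69], [-2.54, 2.54]. Speed limits (rad/s): [2.39, 2.39, 3.01, 3.14, 3.14, 3.14].

### API

Orientations are given as a rotation vector (axis times angle).
In Python, from workcell import ctrl gives the robot as it stands.
- The arm moves only by the tool jog_arm, never from a script. Its argument "steps" is a list that holds one entry, the list of rows, each a list of 7 numbers: the shift along the tool's x, y, z in m, then the turn, a rotation vector about the tool's x, y, z in degrees, then the gripper's target within -1 to 1 (shut at 1, half-way at 0, fully open at -1). A call has 1 to 20 rows; each row shifts and turns the commanded pose from where the row before left it, along the tool's axes as they then stand; what a row does not reach is not made up. A row lasts 1/12 s, in which the tool goes at most 41.7 mm and 7.16 degrees, less where a joint would pass 70% of its speed; a pose out of reach is approached as far as the arm can. A call is refused whole if a number of a shift passes 0.0417 or a number of a turn 7.16, either way. A call with a gripper value outside its range is refused whole. The fingers move at their own pace and stop on an object; the grip force is fixed at half the most. Time passes only in rows, so rows that do not move let the fingers close. It gives the time, the measured TCP pose, the force and the opening at its end, in the units of the state.
- ctrl.get_obs(): the state, without advancing time (a new reading comes with each control period).
- ctrl.get_image(name): name is "scene" or "top"; returns the picture (400x640x3 uint8, red, green, blue); there is no depth.
- ctrl.camera_info(name): a dict with "fx", "fy", "cx", "cy" (pixels), "origin" and "attitude" of the camera in the world. Camera axes: x right, y down, z forward; pixel columns grow to the right and rows downward; lengths in mm; the calibration is good to about 2 mm. A picture is of the moment at which its call begins. camera_info takes no time and is no camera call.
- ctrl.close_job(): hands the job in, once; it reports no verdict.
Trained networks look in the newest picture that a camera, given by its name, has taken for a name from the list of things; names that differ only in an ending like _2 or _b are one class to them, and where a whole thing is asked for, a point or a joint stands for the part that bears it (a point fixed in the world has none). Each returns a list of dicts, best first, with "p" (0 to 1); they miss things now and then, are a little off and sometimes report something else, mostly with a low value. They report only what shows in the picture. A call takes as long as a camera call. They do not tell look-alikes from the thing itself.
- ctrl.look_for(thing, camera): "bbox" ([left, top, right, bottom] in pixels, round what is visible of it).
- ctrl.trace(thing, camera): "pixels" (400x640 bool, what is visible of it) and "bbox" ([left, top, right, bottom] in pixels, round what is visible of it).
- ctrl.landmark_of(thing, camera): "uv" ([column, row] in pixels: a listed point, or the origin of a listed thing).
The state is a dict: "t": time; "qpos": joint angles; "qvel": joint speeds; "joint_torque": joint torques, N m; "ee_pos": TCP position; "orientation": TCP orientation; "ft_force": force on the tool from outside, world axes, zero at the start; "moment": the same for the moment, N m; "width": finger opening in mm.
Only numpy, scipy, OpenCV 4.12 (cv2) and the standard library are available. Lean on these libraries where they do the work, as an engineer would, in place of code of your own. Each camera call takes 0.05 s, during which the arm holds its last target.

## Working session

There is one attempt and no reset: what is moved stays moved. The work goes in short steps, Python scripts to look and compute and a tool call to move; the robot and the scene stay as the last step left them, time stands still between calls to the robot, and variables do not carry over. Pictures are saved under pics/ and viewed, and the job is handed in when it is done.

Besides the shell and the picture viewer there is one more tool, called after ">>>" as name([rows], argument=value, ...), one row to a line, values as JSON. jog_arm: Moves the arm, as the interface text tells. Its arguments: {"type":"object","properties":{"steps":{"type":"array"}},"required":["steps"]}

```bash
ls; mkdir -p pics
python3 - <<'E'
from workcell import ctrl
import cv2
for n in ["scene","top"]:
    im=ctrl.get_image(n); cv2.imwrite(f"pics/{n}0.png",cv2.cvtColor(im,cv2.COLOR_RGB2BGR))
    print(n,ctrl.camera_info(n))
    for th in ["tile","tile_mid","vise","seat","ball","screw_axis","rack","tile_l","tile_r"]:
        try:
            r=ctrl.landmark_of(th,n); print(th,[(d['uv'],round(d['p'],2)) for d in r])
        except Exception as e: print(th,e)
print(ctrl.get_obs())
E
```

```text
pics
scene {'fx': 389.02620706437415, 'fy': 389.02620706437415, 'cx': 318.7311777420973, 'cy': 197.23264665005127, 'origin': array([890.51415593, 416.88918449, 734.0735292 ]), 'attitude': array([-0.80862922, -2.63627998,  0.96551395])}
tile [([406.3, 334.9], 0.78), ([380.8, 291.3], 0.76), ([448.8, 298.5], 0.66), ([362.7, 254.0], 0.62)]
tile_mid [([449.0, 292.9], 0.52), ([386.7, 283.9], 0.49)]
vise [([420.8, 224.7], 0.94), ([274.3, 135.7], 0.91), ([289.0, 188.8], 0.79)]
seat [([288.5, 161.0], 0.94), ([269.7, 106.1], 0.93), ([431.9, 202.9], 0.72)]
ball [([330.1, 159.5], 0.74), ([484.9, 203.5], 0.66), ([307.7, 109.5], 0.42), ([386.3, 284.1], 0.23), ([373.0, 190.7], 0.23), ([383.7, 287.8], 0.16)]
screw_axis [([320.1, 156.4], 0.97), ([304.4, 106.9], 0.81), ([296.2, 276.3], 0.66), ([466.6, 194.4], 0.56)]
rack [([380.2, 292.3], 0.56)]
tile_l [([406.3, 334.9], 0.78), ([380.8, 291.3], 0.76), ([448.8, 298.5], 0.66), ([362.7, 254.0], 0.62)]
tile_r [([406.3, 334.9], 0.78), ([380.8, 291.3], 0.76), ([448.8, 298.5], 0.66), ([362.7, 254.0], 0.62)]
top {'fx': 401.67832004307735, 'fy': 401.67832004307
[... 923 characters left out ...]
.4, 190.5], 0.45), ([213.9, 236.1], 0.43)]
{'t': 1.0, 'qpos': array([-1.34500762e+00,  4.23111029e-01,  1.62986960e+00, -2.62101704e-05,
        1.08860966e+00, -1.89908567e-02]), 'qvel': array([ 0.00104179, -0.00256804,  0.00153587, -0.00020771, -0.00238966,
        0.00254742]), 'joint_torque': array([-2.01860034e-04, -5.44589925e+01, -2.74052775e+01,  6.44445769e-02,
        1.69238518e-02, -1.21203101e-05]), 'ee_pos': array([ 151.49113631, -606.36005485,  404.68013556]), 'orientation': array([ 3.11808560e+00,  3.83558005e-01, -3.58986938e-05]), 'ft_force': array([ 0.29439895, -0.33300397,  0.46161718]), 'moment': array([ 0.00967021,  0.03669513, -0.01367423]), 'width': 87.86016066012898}
```

View pics/scene0.png

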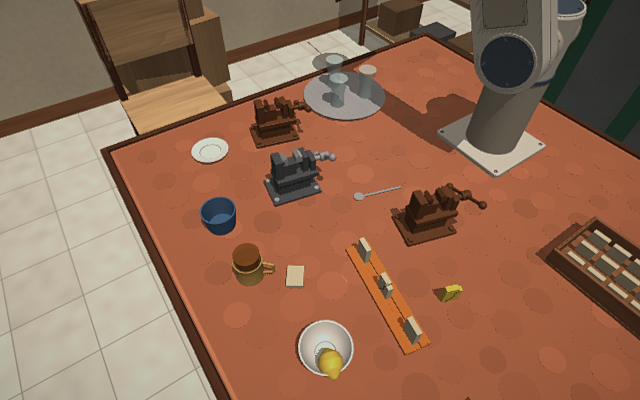

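View pics/top0.png

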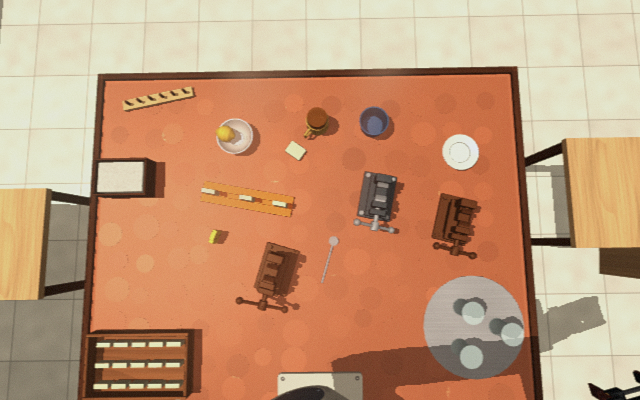

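```bash
cat > h.py <<'E'
from workcell import ctrl
import numpy as np, cv2
from scipy.spatial.transform import Rotation as R
from scipy.optimize import least_squares
CI={n:ctrl.camera_info(n) for n in("scene","top")}
def proj(n,P):
    c=CI[n];p=R.from_rotvec(c['attitude']).inv().apply(np.atleast_2d(P)-c['origin'])
    return np.c_[c['cx']+c['fx']*p[:,0]/p[:,2],c['cy']+c['fy']*p[:,1]/p[:,2]]
def ray(n,uv):
    c=CI[n];d=np.array([(uv[0]-c['cx'])/c['fx'],(uv[1]-c['cy'])/c['fy'],1.])
    return c['origin'],R.from_rotvec(c['attitude']).apply(d)
def onz(n,uv,z):
    o,d=ray(n,uv);return o+d*(z-o[2])/d[2]
def tri(us,ut):
    f=lambda P:np.r_[(proj('scene',P)[0]-us),(proj('top',P)[0]-ut)]
    r=least_squares(f,[500,0,50]);return r.x.round(1),np.abs(r.fun).max().round(1)
E
python3 - <<'E'
from h import *
for k,s,t in [("seat",(288.5,161),(383.1,190.8)),("ball",(330.1,159.5),(357.2,219.7)),("ax",(320.1,156.4),(371.5,224.9)),("vise",(289,188.8),(375.3,195.7)),("tile",(380.8,291.3),(247.9,197.7)),("tmid",(386.7,283.9),(245.9,196.3))]: print(k,tri(s,t))
print('seat z95',onz('top',(383.1,190.8),95),onz('scene',(288.5,161),95))
print('axis z80',onz('top',(371.5,224.9),80),onz('scene',(320.1,156.4),80))
for t in [(278.4,203.1),(213.4,190.5),(247.9,197.7)]: print(onz('top',t,4))
for t in [(406.3,334.9),(380.8,291.3),(362.7,254.0)]: print(onz('scene',t,4))
for n,(x0,y0,x1,y1) in {"scene":(255,140,345,210),"top":(345,165,405,240)}.items():
    im=cv2.imread(f"pics/{n}0.png")[y0:y1,x0:x1]; cv2.imwrite(f"pics/v_{n}.png",cv2.resize(im,None,fx=7,fy=7,interpolation=cv2.INTER_CUBIC))
for n,(x0,y0,x1,y1) in {"scene":(340,225,440,355),"top":(195,175,300,220)}.items():
    im=cv2.imread(f"pics/{n}0.png")[y0:y1,x0:x1]; k=4.5 if n=='scene' else 7;cv2.imwrite(f"pics/r_{n}.png",cv2.resize(im,None,fx=k,fy=k,interpolation=cv2.INTER_CUBIC))
E
```

```text
seat (array([ 565.5, -166.6,   87.4]), np.float64(0.3))
ball (array([493.1, -98.6, 108.3]), np.float64(0.1))
ax (array([ 485.4, -140.1,   79.9]), np.float64(2.1))
vise (array([ 567.3, -160.5,   -6.1]), np.float64(1.4))
tile (array([564. , 189.8,   3.4]), np.float64(0.8))
tmid (array([560.7, 192.4,  36.4]), np.float64(0.7))
seat z95 [ 565.33288282 -166.09080725   95.        ] [ 568.86864472 -159.1106249    95.        ]
axis z80 [ 481.15039963 -136.3673606    80.        ] [ 489.01436654 -143.93685172   80.        ]
[546.06945393 108.09053378   4.        ]
[583.14405497 287.04471444   4.        ]
[561.99874256 191.76751531   4.        ]
[584.02698465 285.46828111   4.        ]
[565.43297488 188.95247765   4.        ]
[540.24257391  98.06445372   4.        ]
```

View pics/v_scene.png

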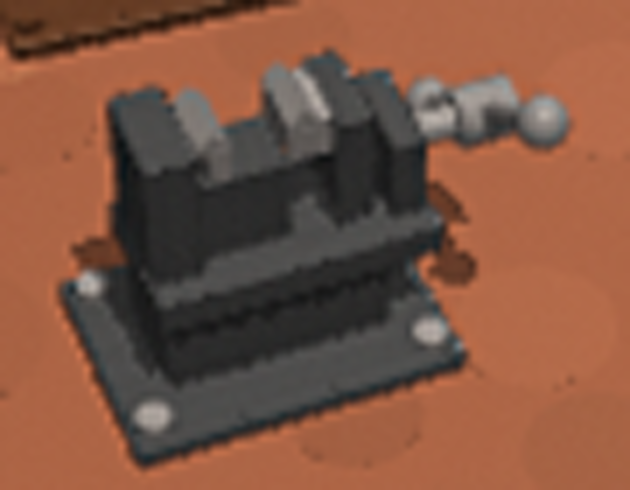

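View pics/v_top.png

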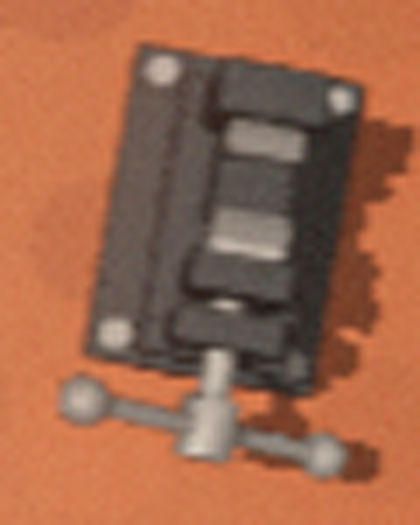

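View pics/r_scene.png

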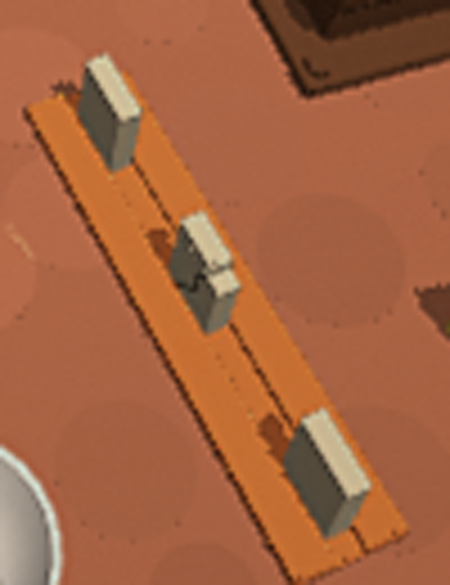

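View pics/r_top.png

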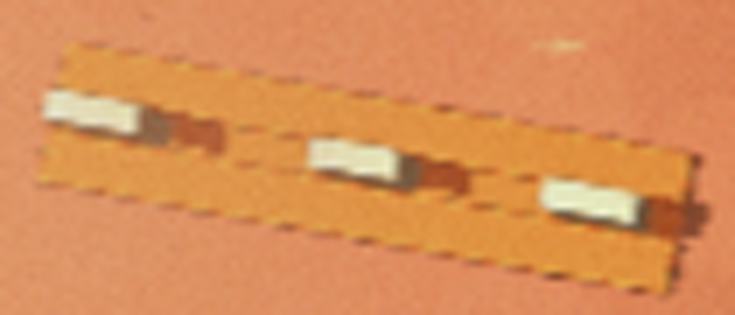

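```bash
cat > fitv.py <<'E'
from h import *
T=lambda c:((np.array(c)+.5)/7-.5+[345,165]); S=lambda c:((np.array(c)+.5)/7-.5+[255,140])
# (cam,uv,local fn)
obs=[('top',T((222,62)),(44,20,116)),('top',T((335,80)),(44,-20,116)),('top',T((213,114)),(24,20,116)),('top',T((328,130)),(24,-20,116)),
('top',T((175,308)),(-43,20,96)),('top',T((297,328)),(-43,-20,96)),('top',T((172,340)),(-57,20,96)),('top',T((288,357)),(-57,-20,96)),
('scene',S((110,100)),(44,-20,116)),('scene',S((148,172)),(44,20,116)),('scene',S((202,160)),(24,20,116)),('scene',S((160,90)),(24,-20,116)),
('scene',S((360,82)),(-43,-20,96)),('scene',S((425,140)),(-57,20,96)),('scene',S((395,148)),(-43,20,96)),('scene',S((390,74)),(-57,-20,96))]
bal=[('top',T((83,400)),1),('top',T((325,456)),-1),('scene',S((543,122)),1),('scene',S((430,95)),-1)]
def world(p,L):
    c,s=np.cos(p[2]),np.sin(p[2]);L=np.atleast_2d(np.array(L,float));return np.c_[p[0]+c*L[:,0]-s*L[:,1],p[1]+s*L[:,0]+c*L[:,1],L[:,2]]
def ballL(q,s=1): return (-85,-s*60*np.sin(q-1.1),80+s*60*np.cos(q-1.1))
def res(p,det=False,cams=('top','scene')):
    r=[];w=abs(p[4])
    for n,uv,L in obs:
        if n in cams: r.append(proj(n,world(p,(L[0],np.sign(L[1])*w,L[2])))[0]-uv)
    for n,uv,s in bal:
        if n in cams: r.append(proj(n,world(p,ballL(p[3],s)))[0]-uv)
    return np.array(r) if det else np.ravel(r)
if __name__=="__main__":
    for cams in [('top','scene'),('top',),('scene',)]:
        r=least_squares(lambda p:res(p,cams=cams),[565,-165,-.15,.1,20],loss='soft_l1');print(cams,r.x.round(3))
        print(res(r.x,True,cams).round(1).tolist())
E
python3 fitv.py
```

```text
('top', 'scene') [ 5.61938e+02 -1.59065e+02 -1.90000e-01  1.70000e-01  1.98830e+01]
[[-0.0, -1.1], [-0.2, -0.9], [-0.0, -0.6], [-0.5, -0.1], [0.1, -0.9], [-1.5, -1.0], [-0.4, 0.0], [-1.1, 0.4], [-0.5, -1.0], [-0.2, -0.1], [0.5, -0.8], [0.5, -1.8], [-1.2, -1.8], [1.4, -1.0], [0.2, -0.6], [-0.2, -2.2], [-0.2, 0.2], [-0.0, -0.1], [0.7, -0.1], [-0.1, 0.1]]
('top',) [ 5.60957e+02 -1.59871e+02 -1.87000e-01  1.75000e-01  2.06940e+01]
[[-0.1, -0.7], [0.4, -0.5], [-0.1, -0.3], [0.2, 0.3], [0.2, -0.6], [-0.8, -0.5], [-0.3, 0.4], [-0.4, 0.9], [0.3, 0.7], [0.3, 0.3]]
('scene',) [ 5.63899e+02 -1.56402e+02 -1.91000e-01  1.79000e-01  1.77290e+01]
[[-0.4, 0.6], [-0.7, 0.3], [-0.0, -0.4], [0.7, -0.3], [-1.0, -0.3], [0.9, -0.7], [-0.2, -0.2], [0.1, -0.7], [0.6, 0.7], [-0.1, 1.2]]
```

Run:
```python
from fitv import *
p=[562,-159,-.19,.172,20]
print(proj('top',world(p,(0,0,95))),proj('scene',world(p,(0,0,95))))
for n,(x0,y0,x1,y1) in {"scene":(255,140,345,210),"top":(345,165,405,240)}.items():
    im=cv2.imread(f"pics/{n}0.png")[y0:y1,x0:x1]; k=8; im=cv2.resize(im,None,fx=k,fy=k,interpolation=cv2.INTER_CUBIC)
    def line(Ls,c):
        uv=((proj(n,world(p,Ls))-[x0,y0]+.5)*k-.5).round().astype(int)
        cv2.polylines(im,[uv.reshape(-1,1,2)],True,c,1)
    line([(44,20,116),(44,-20,116),(24,-20,116),(24,20,116)],(0,0,255))
    line([(-43,20,96),(-43,-20,96),(-57,-20,96),(-57,20,96)],(0,255,0))
    line([(6,13,95),(6,-13,95),(-6,-13,95),(-6,13,95)],(0,255,255))
    line([(62.5,45,0),(62.5,-45,0),(-62.5,-45,0),(-62.5,45,0)],(255,255,0))
    line([ballL(p[3]),ballL(p[3],-1)],(255,0,255))
    line([(-85,0,80),(40,0,80)],(255,0,255))
    cv2.imwrite(f"pics/ov_{n}.png",im)
```

```text
[[380.30271635 192.16029973]] [[291.02008155 159.89886671]]
```

View pics/ov_scene.png

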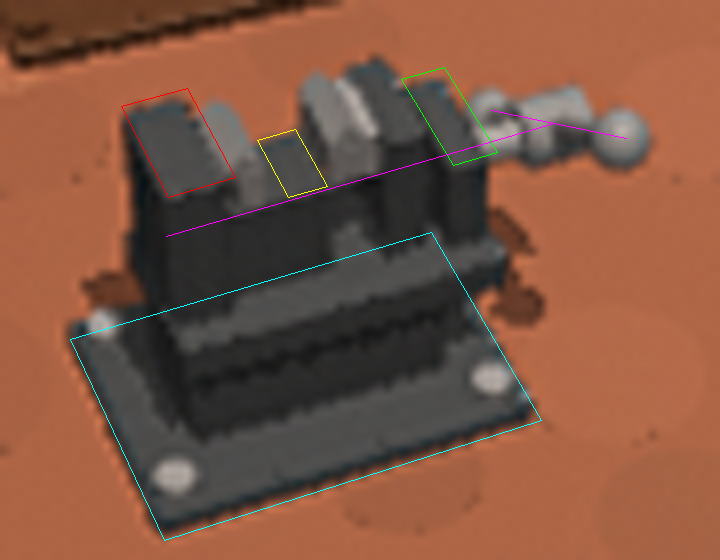

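View pics/ov_top.png

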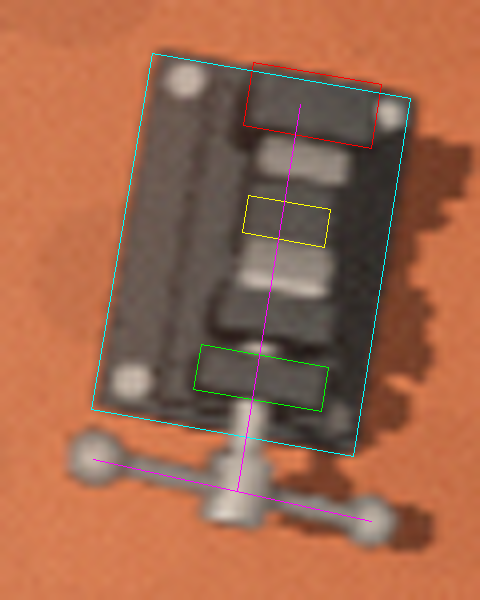

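```bash
cat > fitt.py <<'E'
from fitv import *
T=lambda c:((np.array(c)+.5)/7-.5+[195,175]); S=lambda c:((np.array(c)+.5)/4.5-.5+[340,225])
# rack outer corners z~9? use rack top edges z=9 , 56x250 ; tile top
ro=[('top',T((70,44)),(28,125,9)),('top',T((695,155)),(28,-125,9)),('top',T((665,292)),(-28,-125,9)),('top',T((40,182)),(-28,125,9)),
('scene',S((28,108)),(28,-125,9)),('scene',S((408,530)),(-28,125,9)),('scene',S((298,582)),(28,125,9)),('scene',S((130,70)),(-28,-125,9))]
to=[('top',T((308,168)),(-6,18,48+4-8)),('top',T((402,153)),(6,-18,52)),('top',T((398,182)),(-6,-18,52)),('top',T((313,138)),(6,18,44)),
('scene',S((182,217)),(6,-18,52)),('scene',S((203,211)),(-6,-18,52)),('scene',S((240,288)),(-6,18,44)),('scene',S((216,296)),(6,18,44)),('scene',S((210,333)),(6,18,9))]
def f(p,o,cams): return np.ravel([proj(n,world(p,L))[0]-uv for n,uv,L in o if n in cams])
if __name__=="__main__":
  for nm,o in(('rack',ro),('tile',to)):
    for cams in [('top','scene'),('top',),('scene',)]:
        r=least_squares(lambda p:f(p,o,cams),[563,190,-.2],loss='soft_l1');print(nm,cams,r.x.round(3),r.fun.round(1).tolist())
E
python3 fitt.py
```

```text
rack ('top', 'scene') [ 5.60049e+02  1.94499e+02 -1.93000e-01] [-0.5, -0.7, -0.4, -0.4, -0.0, 0.3, -0.6, -0.4, -0.1, -1.0, 1.0, -0.4, -0.3, 0.0, -0.4, -0.7]
rack ('top',) [ 5.59202e+02  1.93438e+02 -1.89000e-01] [-0.2, -0.2, -0.0, -0.3, 0.4, 0.4, -0.2, 0.1]
rack ('scene',) [ 5.60626e+02  1.95106e+02 -1.94000e-01] [-0.1, -0.7, 0.9, 0.1, -0.4, 0.5, -0.3, -0.4]
tile ('top', 'scene') [ 5.59922e+02  1.90895e+02 -2.05000e-01] [-0.6, -0.7, -0.3, -0.7, -0.7, -0.4, -0.3, -0.9, -0.2, -0.1, 0.4, -0.8, 0.6, -0.8, 0.6, -0.4, -0.7, -0.5]
tile ('top',) [ 5.58129e+02  1.89599e+02 -1.83000e-01] [-0.1, 0.1, 0.1, -0.2, -0.2, 0.1, 0.1, -0.0]
tile ('scene',) [ 5.60969e+02  1.91587e+02 -2.14000e-01] [-0.3, 0.3, 0.4, -0.3, 0.4, -0.2, 0.3, 0.1, -1.0, 0.0]
```

>>> jog_arm([
  [[0,0,0,0,0,6.3,-1],[0,0,0,0,0,6.3,-1],[0,0,0,0,0,6.3,-1],[0,0,0,0,0,6.3,-1],[0.0098,-0.0345,0,0,0,0,-1],[0.0098,-0.0345,0,0,0,0,-1],[0.0098,-0.0345,0,0,0,0,-1],[0.0098,-0.0345,0,0,0,0,-1],[0.0098,-0.0345,0,0,0,0,-1],[0.0098,-0.0345,0,0,0,0,-1],[0.0098,-0.0345,0,0,0,0,-1],[0.0098,-0.0345,0,0,0,0,-1],[0.0098,-0.0345,0,0,0,0,-1],[0.0098,-0.0345,0,0,0,0,-1],[0.0098,-0.0345,0,0,0,0,-1],[0.0098,-0.0345,0,0,0,0,-1],[0.0098,-0.0345,0,0,0,0,-1],[0.0098,-0.0345,0,0,0,0,-1],[0.0098,-0.0345,0,0,0,0,-1],[0.0098,-0.0345,0,0,0,0,-1]],
])

```text
t: 2.67
ee_pos: [412.7, -93.5, 405.0]
orientation: [3.127, -0.306, 0.001]
ft_force: [0.1, 0.2, 0.2]
width: 88.2
```

```bash
cat >> h.py <<'E'
def togo(target,yaw=None):
    o=ctrl.get_obs();M=R.from_rotvec(o['orientation']).as_matrix();x=M[:,0]
    y0=np.arctan2(x[1],x[0]);d=M.T@(np.array(target)-o['ee_pos'])
    print('t',round(o['t'],2),'pos',o['ee_pos'].round(1),'yaw',y0.round(4),'tilt z',M[:,2].round(4),'w',round(o['width'],1),'F',o['ft_force'].round(1),'togo tool mm',d.round(1),'turn deg',None if yaw is None else np.degrees(-(yaw-y0)).round(2))
E
python3 -c "
from h import *
togo([559.8,191,300],-.195)"
```

```text
t 2.67 pos [412.7 -93.5 405. ] yaw -0.195 tilt z [ 9.e-04 -2.e-04 -1.e+00] w 88.2 F [0.1 0.2 0.2] togo tool mm [  89.  -307.6  105.1] turn deg -0.0
```

>>> jog_arm([
  [[0.0098,-0.034,0,0,0,0,-1],[0.0098,-0.034,0,0,0,0,-1],[0.0098,-0.034,0,0,0,0,-1],[0.0098,-0.034,0,0,0,0,-1],[0.0098,-0.034,0,0,0,0,-1],[0.0098,-0.034,0.01,0,0,0,-1],[0.0098,-0.034,0.02,0,0,0,-1],[0.0098,-0.034,0.02,0,0,0,-1],[0.0098,-0.0335,0.02,0,0,0,-1],[0,0,0.02,0,0,0,-1],[0,0,0.015,0,0,0,-1],[0,0,0,0,0,0,-1],[0,0,0,0,0,0,-1]],
])

```text
t: 3.75
ee_pos: [557.8, 187.4, 299.0]
orientation: [3.126, -0.306, -0.003]
ft_force: [0.0, 0.6, -0.5]
width: 87.9
```

Run:
```python
from h import *
togo([559.8,191,194],-.195)
for n,(x0,y0,x1,y1) in {"scene":(300,180,460,370),"top":(180,140,320,250)}.items():
    im=cv2.cvtColor(ctrl.get_image(n),cv2.COLOR_RGB2BGR); cv2.imwrite(f"pics/{n}1.png",im)
    k=3 if n=='scene' else 5
    cv2.imwrite(f"pics/h1_{n}.png",cv2.resize(im[y0:y1,x0:x1],None,fx=k,fy=k,interpolation=cv2.INTER_CUBIC))
```

```text
t 3.75 pos [557.8 187.4 299. ] yaw -0.1949 tilt z [-1.9e-03 -6.0e-04 -1.0e+00] w 87.9 F [ 0.   0.6 -0.5] togo tool mm [  1.5  -4.  105. ] turn deg 0.01
```

View pics/h1_scene.png

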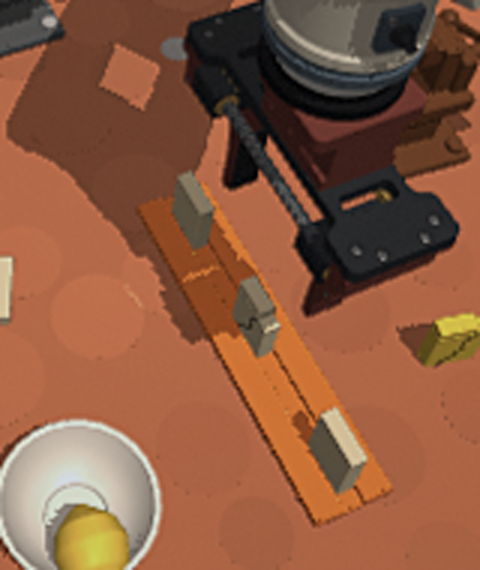

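View pics/h1_top.png

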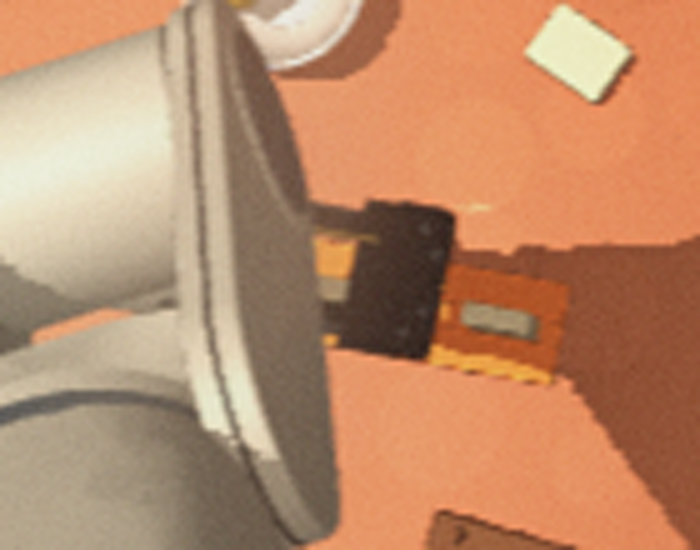

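Run:
```python
from h import *
# corners of finger tips: centre+-(44..57)mm along y,+-10 along x
c=np.array([557.8,187.4,117]);yw=-.195;ex=np.array([np.cos(yw),np.sin(yw),0]);ey=np.array([-np.sin(yw),np.cos(yw),0])
for s in(1,-1):
  for a in(44,57):
    for b in(-10,10): print(s,a,b,((proj('scene',c+s*a*ey+b*ex)[0]-[300,180])*3).round(0))
```

```text
1 44 -10 [328. 293.]
1 44 10 [299. 305.]
1 57 -10 [340. 312.]
1 57 10 [310. 324.]
-1 44 -10 [254. 180.]
-1 44 10 [227. 190.]
-1 57 -10 [244. 164.]
-1 57 10 [217. 174.]
```

>>> jog_arm([
  [[0.0015,-0.004,0.01,0,0,0,-1],[0,0,0.02,0,0,0,-1],[0,0,0.02,0,0,0,-1],[0,0,0.02,0,0,0,-1],[0,0,0.015,0,0,0,-1],[0,0,0.01,0,0,0,-1],[0,0,0.007,0,0,0,-1],[0,0,0.003,0,0,0,-1],[0,0,0,0,0,0,-1],[0,0,0,0,0,0,-1]],
])

```text
t: 4.68
ee_pos: [560.7, 191.2, 195.3]
orientation: [-3.126, 0.306, -0.002]
ft_force: [0.0, -0.2, 0.0]
width: 88.2
```

Run:
```python
from h import *
togo([559.8,191,194],-.195)
for n,(x0,y0,x1,y1) in {"scene":(300,180,460,370)}.items():
    im=cv2.cvtColor(ctrl.get_image(n),cv2.COLOR_RGB2BGR); cv2.imwrite(f"pics/{n}2.png",im)
    k=3 if n=='scene' else 5
    cv2.imwrite(f"pics/h2_{n}.png",cv2.resize(im[y0:y1,x0:x1],None,fx=k,fy=k,interpolation=cv2.INTER_CUBIC))
```

```text
t 4.68 pos [560.7 191.2 195.3] yaw -0.1951 tilt z [ 1.1e-03  4.0e-04 -1.0e+00] w 88.2 F [ 0.  -0.2  0. ] togo tool mm [-0.8  0.3  1.3] turn deg -0.01
```

View pics/h2_scene.png

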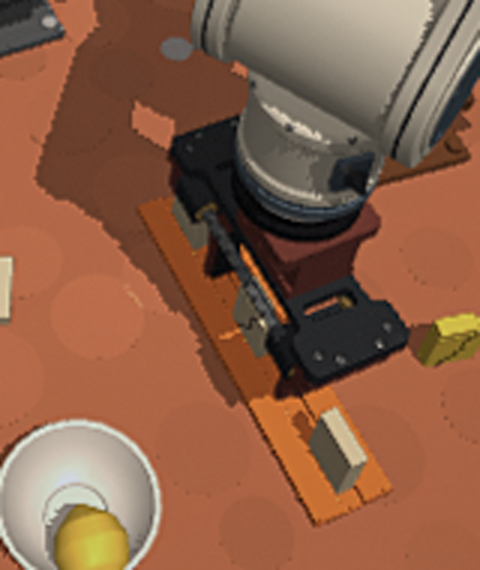

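>>> jog_arm([
  [[0,0,0,0,0,0,1],[0,0,0,0,0,0,1],[0,0,0,0,0,0,1],[0,0,0,0,0,0,1],[0,0,0,0,0,0,1],[0,0,0,0,0,0,1],[0,0,0,0,0,0,1],[0,0,0,0,0,0,1],[0,0,0,0,0,0,1],[0,0,0,0,0,0,1]],
])

```text
t: 5.57
ee_pos: [560.2, 191.0, 194.6]
orientation: [3.127, -0.306, -0.0]
ft_force: [-0.8, -0.9, 0.0]
width: 35.8
```

>>> jog_arm([
  [[0,0,-0.005,0,0,0,1],[0,0,-0.015,0,0,0,1],[0,0,-0.02,0,0,0,1],[0,0,-0.02,0,0,0,1],[0,0,-0.02,0,0,0,1],[0.005,0.0246,-0.02,0,0,0,1],[0.005,0.0246,-0.02,0,0,0,1],[0.005,0.0246,-0.02,0,0,0,1],[0.005,0.0246,-0.01,0,0,0,1],[0.005,0.0246,0,0,0,0,1],[0.005,0.0246,0,0,0,0,1],[0.005,0.0246,0,0,0,0,1],[0.005,0.0246,0,0,0,0,1],[0.005,0.0246,0,0,0,0,1],[0.005,0.0246,0,0,0,0,1],[0.005,0.0246,0,0,0,0,1],[0.005,0.0246,0,0,0,0,1],[0.005,0.0246,0,0,0,0,1],[0.005,0.0246,0,0,0,0,1],[0,0,0,0,0,0,1]],
])

```text
t: 7.23
ee_pos: [562.1, -163.8, 345.1]
orientation: [3.125, -0.31, 0.002]
ft_force: [0.8, -0.3, -0.5]
width: 35.6
```

Run:
```python
from h import *
togo([562.5,-160.5,310],-.19)
```

```text
t 7.23 pos [ 562.1 -163.8  345.1] yaw -0.1979 tilt z [ 0.001  -0.0013 -1.    ] w 35.6 F [ 0.8 -0.3 -0.5] togo tool mm [-0.3 -3.4 35.1] turn deg -0.45
```

>>> jog_arm([
  [[0,0,0.01,0,0,0,1],[0,0,0.01,0,0,0,1],[0,0,0.01,0,0,0,1],[0,0,0.005,0,0,0,1],[0,0,0,0,0,0,1],[0,0,0,0,0,0,1],[0,0,0,0,0,0,1]],
])

```text
t: 7.82
ee_pos: [562.4, -160.0, 309.7]
orientation: [-3.127, 0.305, -0.0]
ft_force: [0.1, 0.2, -0.1]
width: 35.6
```

Run:
```python
from h import *
togo([562.5,-160.5,285.6],-.19)
for n,(x0,y0,x1,y1) in {"scene":(245,100,355,210),"top":(325,140,425,240)}.items():
    im=cv2.cvtColor(ctrl.get_image(n),cv2.COLOR_RGB2BGR); cv2.imwrite(f"pics/{n}3.png",im)
    cv2.imwrite(f"pics/h3_{n}.png",cv2.resize(im[y0:y1,x0:x1],None,fx=5,fy=5,interpolation=cv2.INTER_CUBIC))
```

```text
t 7.82 pos [ 562.4 -160.   309.7] yaw -0.1943 tilt z [ 0.  0. -1.] w 35.6 F [ 0.1  0.2 -0.1] togo tool mm [ 0.2  0.5 24.1] turn deg -0.25
```

View pics/h3_scene.png

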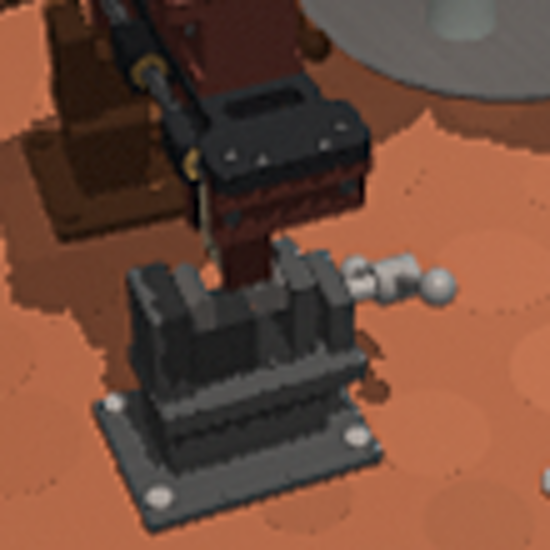

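View pics/h3_top.png

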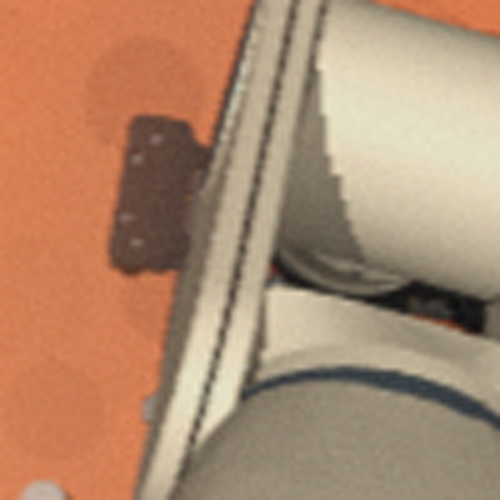

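Run:
```python
from fitv import *
k=14
for p,tag in (([562.5,-160.5,-.19],'a'),):
  for n,(x0,y0,x1,y1) in {"scene":(265,143,320,180),"top":(365,170,400,217)}.items():
    im=cv2.imread(f"pics/{n}0.png")[y0:y1,x0:x1]; im=cv2.resize(im,None,fx=k,fy=k,interpolation=cv2.INTER_CUBIC)
    im=cv2.convertScaleAbs(im,alpha=1.4)
    raw=im.copy()
    def line(Ls,c):
        uv=((proj(n,world(p,Ls))-[x0,y0]+.5)*k-.5).round().astype(int)
        cv2.polylines(im,[uv.reshape(-1,1,2)],False,c,1)
    for y in(-13,13):
        line([(-15.1,y,117),(-9.1,y,111),(-9.1,y,95),(8.5,y,95),(8.5,y,111),(14.5,y,117)],(0,255,255))
        line([(15.5,y,95),(15.5,y,111),(21.5,y,117)],(255,0,255))
    line([(-15.1,13,117),(-15.1,-13,117)],(0,255,255));line([(-9.1,13,111),(-9.1,-13,111)],(0,255,255))
    line([(24,20,116),(24,-20,116),(44,-20,116),(44,20,116),(24,20,116)],(0,0,255))
    line([(-43,20,96),(-43,-20,96)],(0,255,0))
    cv2.imwrite(f"pics/z_{n}.png",im if n=='scene' else np.hstack([raw,im])[:600])
    if n=='scene':cv2.imwrite(f"pics/zr_{n}.png",raw)
```

```text
(no output)
```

View pics/z_scene.png

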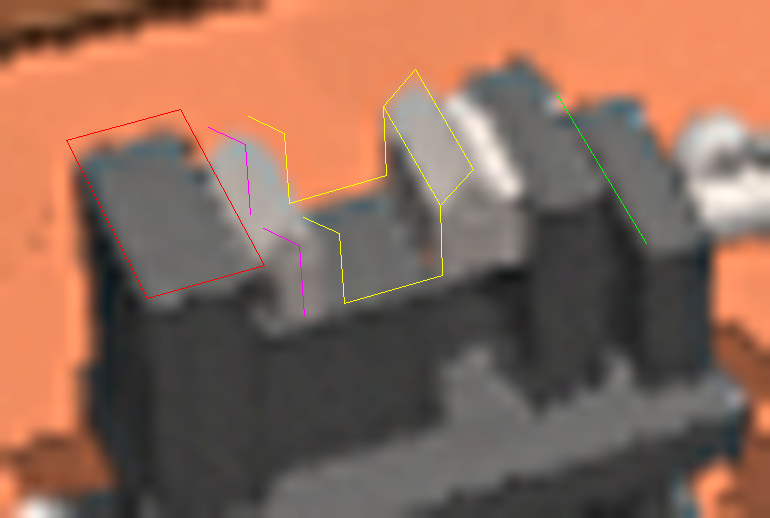

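View pics/zr_scene.png

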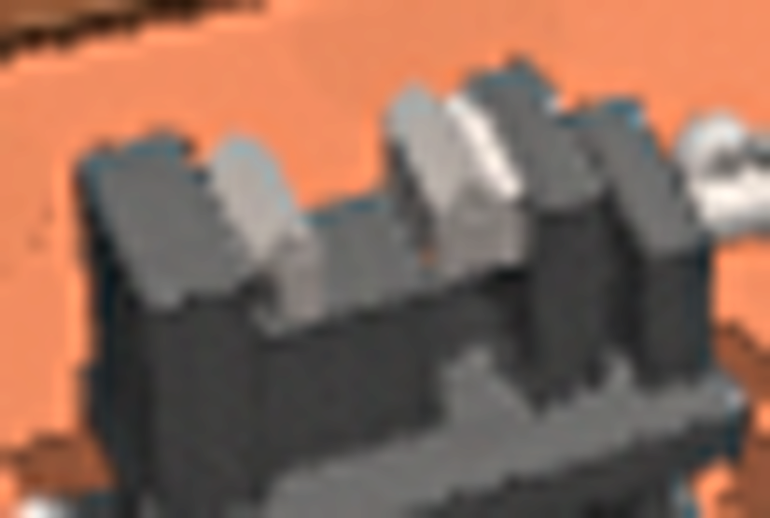

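View pics/z_top.png

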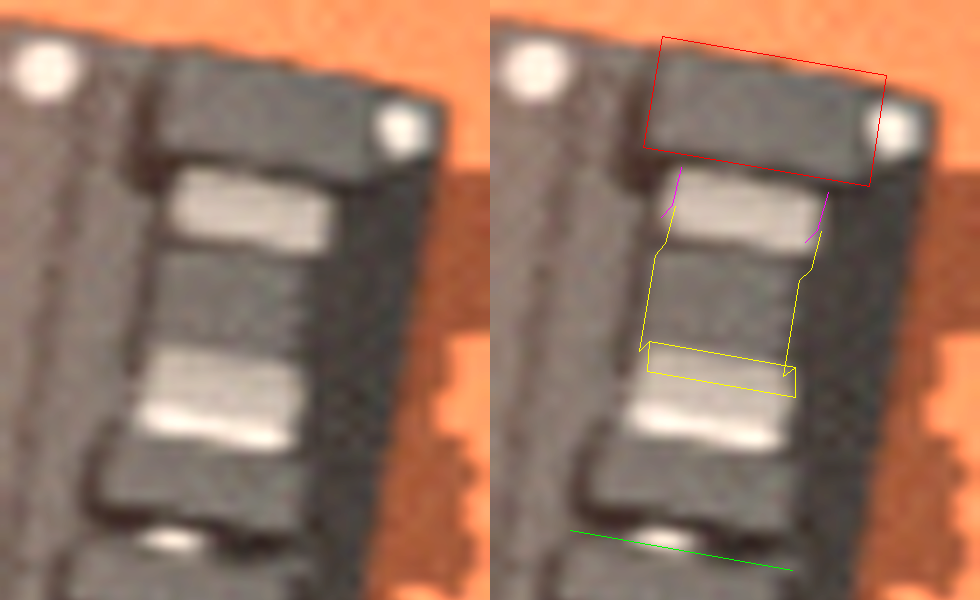

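Run:
```python
from fitv import *
k=12
p=[562.4,-160.0,-.194]
n='scene';x0,y0,x1,y1=270,130,335,180
im=cv2.imread(f"pics/{n}3.png")[y0:y1,x0:x1]; im=cv2.resize(im,None,fx=k,fy=k,interpolation=cv2.INTER_CUBIC)
im=cv2.convertScaleAbs(im,alpha=1.8);cv2.imwrite("pics/f3raw.png",im)
def line(Ls,c):
    uv=((proj(n,world(p,Ls))-[x0,y0]+.5)*k-.5).round().astype(int)
    cv2.polylines(im,[uv.reshape(-1,1,2)],False,c,1)
zt=309.7-182; zb=309.7-190.6
line([(10,31,160),(10,31,zt),(-10,31,zt),(-10,31,160)],(0,255,255))
line([(10,18,160),(10,18,zt),(-10,18,zt),(-10,18,160)],(0,255,0))
line([(6,18,zb),(6,-18,zb),(6,-18,zb+48),(6,18,zb+40),(6,18,zb),(-6,18,zb),(-6,18,zb+40)],(255,0,255))
cv2.imwrite("pics/f3.png",im)
```

```text
(no output)
```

View pics/f3.png

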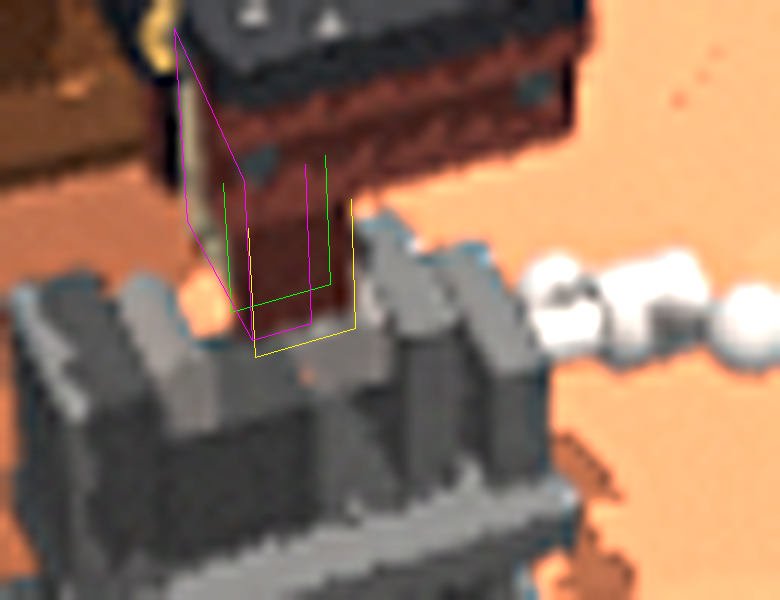

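View pics/f3raw.png

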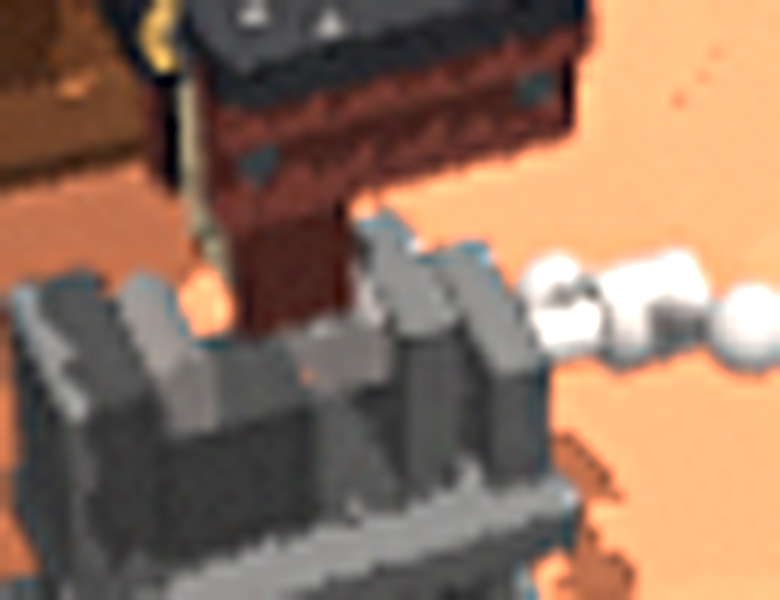

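>>> jog_arm([
  [[0.0008,0.0003,0,0,0,0,1],[0,0,0.004,0,0,0,1],[0,0,0.004,0,0,0,1],[0,0,0.004,0,0,0,1],[0,0,0.003,0,0,0,1],[0,0,0.003,0,0,0,1],[0,0,0,0,0,0,1],[0,0,0,0,0,0,1]],
])

```text
t: 8.58
ee_pos: [562.9, -160.8, 291.3]
orientation: [-3.127, 0.306, 0.001]
ft_force: [1.1, -0.0, -0.6]
width: 35.9
```

Run:
```python
from h import *
togo([563.2,-160.2,285.6],-.19)
n='scene';x0,y0,x1,y1=265,120,335,180
im=cv2.cvtColor(ctrl.get_image(n),cv2.COLOR_RGB2BGR); cv2.imwrite(f"pics/{n}4.png",im)
cv2.imwrite(f"pics/h4_{n}.png",cv2.convertScaleAbs(cv2.resize(im[y0:y1,x0:x1],None,fx=10,fy=10,interpolation=cv2.INTER_CUBIC),alpha=1.8))
```

```text
t 8.58 pos [ 562.9 -160.8  291.3] yaw -0.1951 tilt z [-6.e-04  2.e-04 -1.e+00] w 35.9 F [ 1.1 -0.  -0.6] togo tool mm [ 0.2 -0.7  5.7] turn deg -0.29
```

View pics/h4_scene.png

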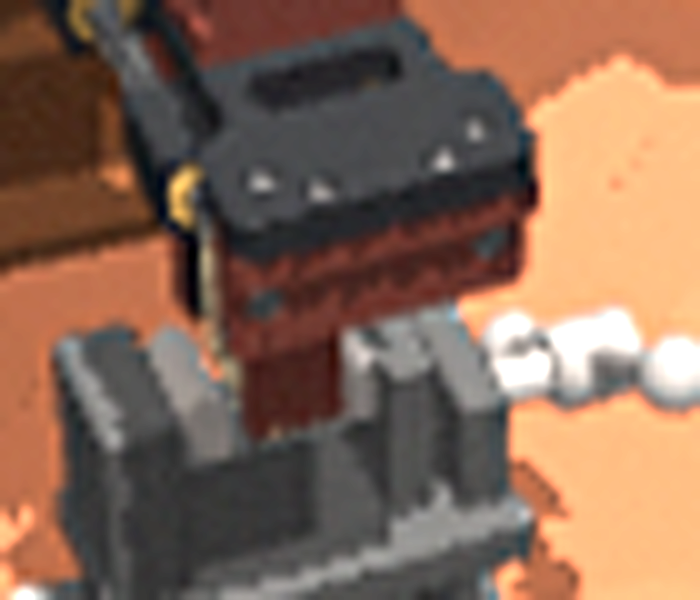

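>>> jog_arm([
  [[0,-0.0004,0.002,0,0,0,1],[0,0,0.002,0,0,0,1],[0,0,0.001,0,0,0,1],[0,0,0,0,0,0,1],[0,0,0,0,0,0,1]],
])

```text
t: 9.05
ee_pos: [563.0, -160.4, 286.6]
orientation: [-3.127, 0.306, 0.0]
ft_force: [-1.1, -0.5, -0.9]
width: 36.0
```

>>> jog_arm([
  [[0,0,0.0007,0,0,0,1],[0,0,0,0,0,0,1],[0,0,0,0,0,0,1]],
])

```text
t: 9.3
ee_pos: [563.0, -160.4, 286.0]
orientation: [-3.127, 0.306, 0.0]
ft_force: [-0.5, -0.1, 0.2]
width: 35.7
```

>>> jog_arm([
  [[0,0,0.0007,0,0,0,1],[0,0,0,0,0,0,1],[0,0,0,0,0,0,1]],
])

```text
t: 9.55
ee_pos: [563.1, -160.5, 285.6]
orientation: [3.127, -0.306, 0.0]
ft_force: [-0.3, 0.3, 4.0]
width: 35.7
```

>>> jog_arm([
  [[0,0,0.0005,0,0,0,1],[0,0,0,0,0,0,1],[0,0,0,0,0,0,1]],
])

```text
t: 9.8
ee_pos: [563.1, -160.5, 285.6]
orientation: [3.127, -0.306, 0.001]
ft_force: [-2.2, 0.9, 8.3]
width: 35.8
```

>>> jog_arm([
  [[0,0,-0.0006,0,0,0,0.6],[0,0,0,0,0,0,0],[0,0,0,0,0,0,-0.5],[0,0,0,0,0,0,-0.5],[0,0,0,0,0,0,-0.5],[0,0,0,0,0,0,-0.5],[0,0,0,0,0,0,-0.5]],
])

```text
t: 10.38
ee_pos: [563.0, -160.5, 285.3]
orientation: [-3.127, 0.306, 0.0]
ft_force: [0.3, 0.1, 0.6]
width: 65.7
```

>>> jog_arm([
  [[0,0,-0.005,0,0,0,-0.5],[0,0,-0.015,0,0,0,-0.5],[0,0,-0.02,0,0,0,-0.5],[0,0,-0.02,0,0,0,-0.5],[0,0,-0.02,0,0,0,-0.5],[0,0,-0.02,0,0,-7,-0.5],[0,0,-0.02,0,0,-7,-0.5],[0,0,0,0,0,-7,-0.5],[0,0,0,0,0,-7,-0.5],[0,0,0,0,0,-7,-0.5],[0,0,0,0,0,-7,-0.5],[0,0,0,0,0,-7,-0.5],[0,0,0,0,0,-7,-0.5],[0,0,0,0,0,-7,-0.5],[0,0,0,0,0,-7,-0.5],[0,0,0,0,0,-7,-0.5],[0,0,0,0,0,-7,-0.5],[0,0,0,0,0,-6,-0.5],[0,0,0,0,0,0,-0.5]],
])

```text
t: 11.97
ee_pos: [562.9, -160.4, 405.7]
orientation: [2.423, 1.999, 0.0]
ft_force: [-0.3, -0.6, 0.3]
width: 65.8
```

Run:
```python
from h import *
togo([563.2,-160.2,285.6],-.19+np.pi/2)
for n,(x0,y0,x1,y1) in {"scene":(255,130,345,210),"top":(340,165,410,235)}.items():
    im=cv2.cvtColor(ctrl.get_image(n),cv2.COLOR_RGB2BGR); cv2.imwrite(f"pics/{n}5.png",im)
    cv2.imwrite(f"pics/h5_{n}.png",cv2.convertScaleAbs(cv2.resize(im[y0:y1,x0:x1],None,fx=8,fy=8,interpolation=cv2.INTER_CUBIC),alpha=1.4))
```

```text
t 11.97 pos [ 562.9 -160.4  405.7] yaw 1.3794 tilt z [ 3.e-04 -1.e-04 -1.e+00] w 65.8 F [-0.3 -0.6  0.3] togo tool mm [  0.3   0.2 120.1] turn deg -0.08
```

View pics/h5_scene.png

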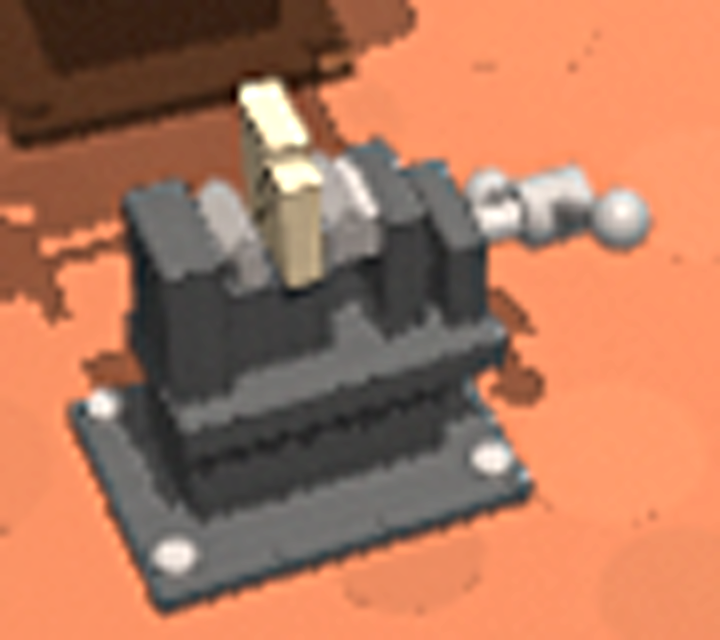

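View pics/h5_top.png

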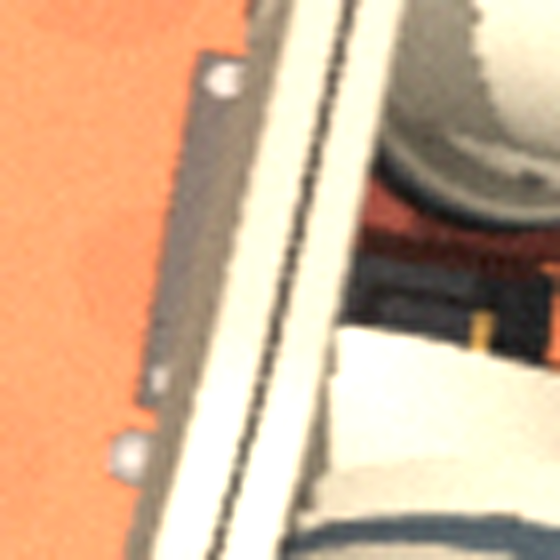

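Run:
```python
from fitv import *
p=[562.5,-160.5,-.19]
print(tri(bal[2][1],bal[0][1]))
print(tri(bal[2][1]-[0.2,1],bal[0][1]))
for q in(.1,.172,.25): print(q,world(p,ballL(q)).round(1), [proj(n,world(p,ballL(q)))[0].round(1) for n in('scene','top')], bal[2][1].round(1),bal[0][1].round(1))
a=proj('scene',world(p,[(0,13,95),(0,18,95)]));print(a, a[1]-a[0])
# new ball pick
r=ctrl.landmark_of('ball','scene');print([(d['uv'],round(d['p'],2)) for d in r])
r=ctrl.landmark_of('ball','top');print([(d['uv'],round(d['p'],2)) for d in r])
```

```text
(array([488.4, -96.6, 115.2]), np.float64(0.1))
(array([488.6, -96.7, 118.3]), np.float64(0.3))
0.1 [[488.6 -94.9 112.4]] [array([332.6, 158.4]), array([355.7, 221.6])] [332.1 157. ] [356.4 221.7]
0.172 [[488.1 -97.3 116. ]] [array([332.2, 156.6]), array([356.8, 221.7])] [332.1 157. ] [356.4 221.7]
0.25 [[ 487.5 -100.2  119.6]] [array([331.8, 154.6]), array([358.1, 221.9])] [332.1 157. ] [356.4 221.7]
[[292.49125208 163.19883482]
 [293.26518921 164.5955815 ]] [0.77393713 1.39674668]
[([331.0, 159.2], 0.74), ([484.1, 202.4], 0.71), ([307.5, 112.2], 0.47)]
[([355.5, 221.8], 0.61), ([235.2, 298.3], 0.6)]
```

>>> jog_arm([
  [[0.01,-0.017,0,0,0,0,0],[0.01,-0.017,0,0,0,0,0],[0.01,-0.017,0,0,0,0,0],[0.01,-0.017,0,0,0,0,0],[0.008,-0.0175,0,0,0,0,0],[0,0,0.02,0,0,0,0],[0,0,0.02,0,0,0,0],[0,0,0.02,0,0,0,0],[0,0,0.02,0,0,0,0],[0,0,0,0,0,0,0],[0,0,0,0,0,0,0],[0,0,0,0,0,0,0]],
])

```text
t: 13.17
ee_pos: [488.9, -96.9, 326.2]
orientation: [2.427, 1.993, 0.001]
ft_force: [-0.1, -1.1, 0.1]
width: 44.0
```

Run:
```python
from h import *
togo([488.2,-97,279],-.19+np.pi/2)
for n,(x0,y0,x1,y1) in {"scene":(265,110,365,190)}.items():
    im=cv2.cvtColor(ctrl.get_image(n),cv2.COLOR_RGB2BGR); cv2.imwrite(f"pics/{n}6.png",im)
    cv2.imwrite(f"pics/h6_{n}.png",cv2.convertScaleAbs(cv2.resize(im[y0:y1,x0:x1],None,fx=7,fy=7,interpolation=cv2.INTER_CUBIC),alpha=1.4))
```

```text
t 13.17 pos [488.9 -96.9 326.2] yaw 1.3749 tilt z [ 9.e-04 -2.e-04 -1.e+00] w 44.0 F [-0.1 -1.1  0.1] togo tool mm [-0.2 -0.7 47.2] turn deg -0.34
```

View pics/h6_scene.png

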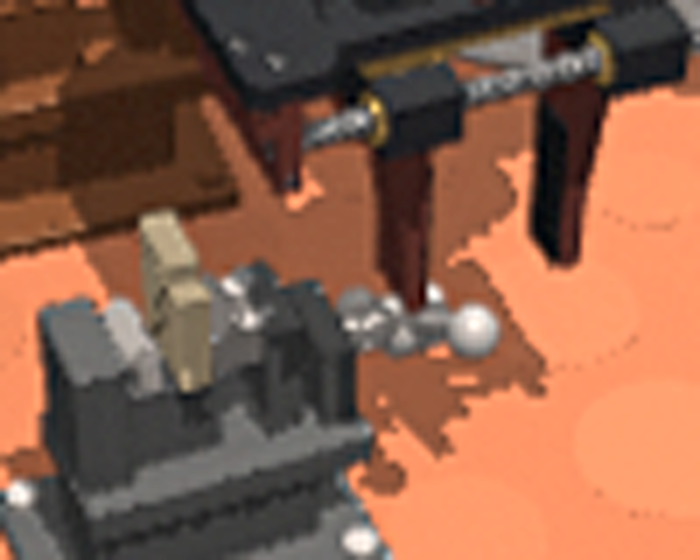

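>>> jog_arm([
  [[0,-0.0005,0.01,0,0,-0.3,0],[0,0,0.012,0,0,0,0],[0,0,0.012,0,0,0,0],[0,0,0.008,0,0,0,0],[0,0,0.005,0,0,0,0],[0,0,0,0,0,0,0],[0,0,0,0,0,0,0]],
])

```text
t: 13.8
ee_pos: [488.0, -96.7, 278.4]
orientation: [-2.422, -2.001, 0.0]
ft_force: [0.3, 0.7, 0.7]
width: 43.6
```

Run:
```python
from h import *
togo([488.2,-97,279],-.19+np.pi/2)
for n,(x0,y0,x1,y1) in {"scene":(265,110,365,190)}.items():
    im=cv2.cvtColor(ctrl.get_image(n),cv2.COLOR_RGB2BGR); cv2.imwrite(f"pics/{n}7.png",im)
    cv2.imwrite(f"pics/h7_{n}.png",cv2.convertScaleAbs(cv2.resize(im[y0:y1,x0:x1],None,fx=7,fy=7,interpolation=cv2.INTER_CUBIC),alpha=1.4))
```

```text
t 13.8 pos [488.  -96.7 278.4] yaw 1.381 tilt z [-2.e-04  1.e-04 -1.e+00] w 43.6 F [0.3 0.7 0.7] togo tool mm [-0.3  0.2 -0.6] turn deg 0.01
```

View pics/h7_scene.png

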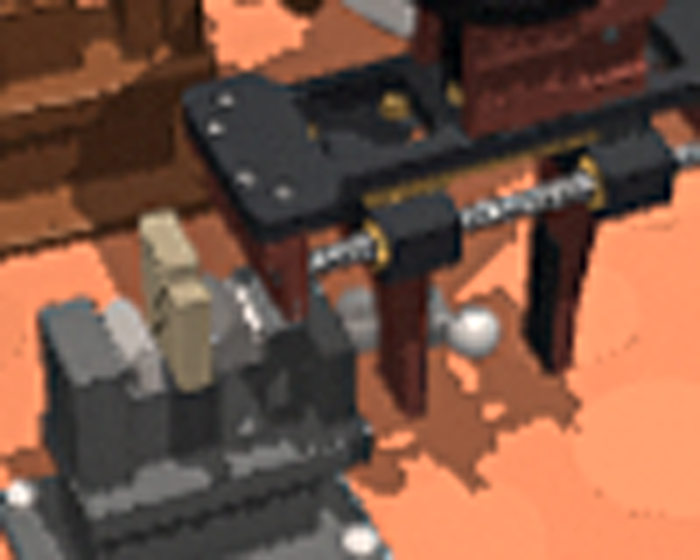

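>>> jog_arm([
  [[0,0,0,0,0,0,1],[0,0,0,0,0,0,1],[0,0,0,0,0,0,1],[0,0,0,0,0,0,1],[0,0,0,0,0,0,1],[0,0,0,0,0,0,1],[0,0,0,0,0,0,1]],
])

```text
t: 14.43
ee_pos: [489.0, -96.9, 278.8]
orientation: [2.42, 1.999, 0.003]
ft_force: [4.4, -0.5, -1.6]
width: 16.4
```

```bash
cat >> h.py <<'E'
# bearing: vise frame estimate (seat)
VP=[562.5,-160.5,-.19]
def vis(ball0=None):
    o=ctrl.get_obs();c,s=np.cos(VP[2]),np.sin(VP[2]);Rv=np.array([[c,s],[-s,c]])
    g=o['ee_pos']-[0,0,163];l=Rv@(g[:2]-VP[:2]);F=Rv@o['ft_force'][:2];F=np.r_[F,o['ft_force'][2]]
    th=np.arctan2(-l[1],g[2]-80);q=th+1.1;r=np.hypot(l[1],g[2]-80)
    # tangent direction of increasing q: (y,z)=(-cos th,-sin th); force on tool opposing -> resist=-F.t
    t=np.array([-np.cos(th),-np.sin(th)]);n=np.array([-np.sin(th),np.cos(th)])
    print('t %.2f local x %.1f y %.1f z %.1f r %.1f q %.3f | F vise %s resist %.1f radial %.1f w %.1f'%(o['t'],l[0],l[1],g[2],r,q,F.round(1),-F[1:]@t,F[1:]@n,o['width']))
E
python3 -c "
from h import *
vis();vis()"
```

```text
t 14.43 local x -84.2 y 48.6 z 115.8 r 60.3 q 0.165 | F vise [ 4.4  0.3 -1.6] resist 1.5 radial -0.7 w 16.4
t 14.43 local x -84.2 y 48.6 z 115.8 r 60.3 q 0.165 | F vise [ 4.4  0.3 -1.6] resist 1.5 radial -0.7 w 16.4
```

>>> jog_arm([
  [[0,0,0,0,0,0,1],[0,0,0,0,0,0,1],[0,0,0,0,0,0,1]],
])

```text
t: 14.68
ee_pos: [489.0, -96.9, 278.8]
orientation: [2.42, 1.999, 0.003]
ft_force: [5.5, -0.8, -2.8]
width: 16.5
```

Run:
```python
from h import *
vis()
for n,(x0,y0,x1,y1) in {"scene":(265,110,365,190),"top":(330,165,420,240)}.items():
    im=cv2.cvtColor(ctrl.get_image(n),cv2.COLOR_RGB2BGR); cv2.imwrite(f"pics/{n}8.png",im)
    cv2.imwrite(f"pics/h8_{n}.png",cv2.convertScaleAbs(cv2.resize(im[y0:y1,x0:x1],None,fx=7,fy=7,interpolation=cv2.INTER_CUBIC),alpha=1.4))
```

```text
t 14.68 local x -84.1 y 48.6 z 115.8 r 60.3 q 0.165 | F vise [ 5.5  0.2 -2.8] resist 2.4 radial -1.4 w 16.5
```

View pics/h8_scene.png

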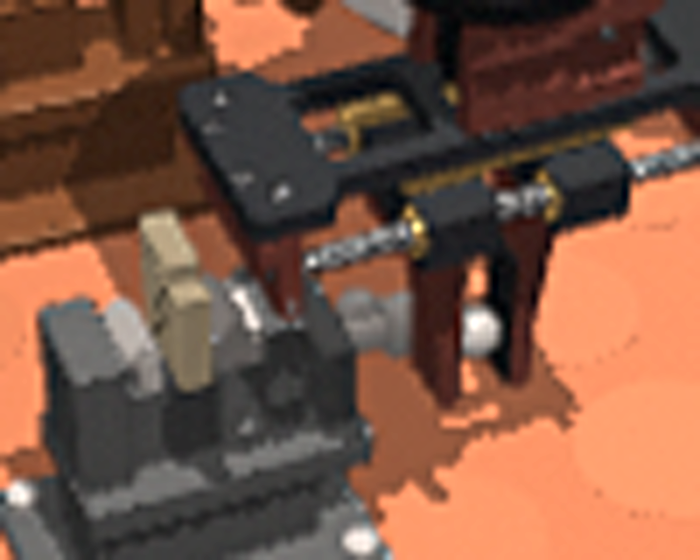

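```bash
cat > arc.py <<'E'
import sys,numpy as np
q0,q1,n=float(sys.argv[1]),float(sys.argv[2]),int(sys.argv[3])
q=np.linspace(q0,q1,n+1);th=q-1.1
dx=np.diff(-60*np.sin(th));dz=-np.diff(60*np.cos(th))
print([[round(a/1e3,4),0,round(b/1e3,4),0,0,0,1] for a,b in zip(dx,dz)])
E
python3 arc.py .165 .365 6
```

```text
[[np.float64(-0.0012), 0, np.float64(-0.0016), 0, 0, 0, 1], [np.float64(-0.0013), 0, np.float64(-0.0015), 0, 0, 0, 1], [np.float64(-0.0013), 0, np.float64(-0.0015), 0, 0, 0, 1], [np.float64(-0.0014), 0, np.float64(-0.0015), 0, 0, 0, 1], [np.float64(-0.0014), 0, np.float64(-0.0014), 0, 0, 0, 1], [np.float64(-0.0015), 0, np.float64(-0.0014), 0, 0, 0, 1]]
```

>>> jog_arm([
  [[0,0.001,0,0,0,0,1],[0,0,0,0,0,0,1],[-0.0012,0,-0.0016,0,0,0,1],[-0.0013,0,-0.0015,0,0,0,1],[-0.0013,0,-0.0015,0,0,0,1],[-0.0014,0,-0.0015,0,0,0,1],[-0.0014,0,-0.0014,0,0,0,1],[-0.0015,0,-0.0014,0,0,0,1],[0,0,0,0,0,0,1]],
])

```text
t: 15.53
ee_pos: [487.8, -105.0, 287.2]
orientation: [2.421, 2.0, 0.002]
ft_force: [4.4, -0.8, -3.9]
width: 16.2
```

```bash
python3 -c "
from h import *
vis()"; python3 arc.py .365 .565 6
```

```text
t 15.53 local x -83.9 y 40.4 z 124.2 r 59.9 q 0.359 | F vise [ 4.5  0.  -3.9] resist 2.6 radial -2.8 w 16.2
[[np.float64(-0.0015), 0, np.float64(-0.0013), 0, 0, 0, 1], [np.float64(-0.0015), 0, np.float64(-0.0013), 0, 0, 0, 1], [np.float64(-0.0016), 0, np.float64(-0.0012), 0, 0, 0, 1], [np.float64(-0.0016), 0, np.float64(-0.0012), 0, 0, 0, 1], [np.float64(-0.0017), 0, np.float64(-0.0011), 0, 0, 0, 1], [np.float64(-0.0017), 0, np.float64(-0.001), 0, 0, 0, 1]]
```

>>> jog_arm([
  [[-0.0015,0,-0.0013,0,0,0,1],[-0.0015,0,-0.0013,0,0,0,1],[-0.0016,0,-0.0012,0,0,0,1],[-0.0016,0,-0.0012,0,0,0,1],[-0.0017,0,-0.0011,0,0,0,1],[-0.0017,0,-0.001,0,0,0,1]],
])

```text
t: 16.03
ee_pos: [486.0, -114.1, 294.0]
orientation: [2.422, 2.0, 0.002]
ft_force: [7.2, 2.1, -8.6]
width: 16.4
```

```bash
python3 - <<'E'
from h import *
vis()
for n,(x0,y0,x1,y1) in {"scene":(265,110,365,190)}.items():
    im=cv2.cvtColor(ctrl.get_image(n),cv2.COLOR_RGB2BGR); cv2.imwrite(f"pics/{n}9.png",im)
    cv2.imwrite(f"pics/h9_{n}.png",cv2.convertScaleAbs(cv2.resize(im[y0:y1,x0:x1],None,fx=7,fy=7,interpolation=cv2.INTER_CUBIC),alpha=1.4))
E
python3 arc.py .565 .8 8
```

```text
t 16.03 local x -83.9 y 31.1 z 131.0 r 59.7 q 0.553 | F vise [ 6.6  3.5 -8.6] resist 7.4 radial -5.5 w 16.4
[[np.float64(-0.0015), 0, np.float64(-0.0009), 0, 0, 0, 1], [np.float64(-0.0016), 0, np.float64(-0.0008), 0, 0, 0, 1], [np.float64(-0.0016), 0, np.float64(-0.0008), 0, 0, 0, 1], [np.float64(-0.0016), 0, np.float64(-0.0007), 0, 0, 0, 1], [np.float64(-0.0016), 0, np.float64(-0.0007), 0, 0, 0, 1], [np.float64(-0.0016), 0, np.float64(-0.0006), 0, 0, 0, 1], [np.float64(-0.0017), 0, np.float64(-0.0006), 0, 0, 0, 1], [np.float64(-0.0017), 0, np.float64(-0.0005), 0, 0, 0, 1]]
```

View pics/h9_scene.png

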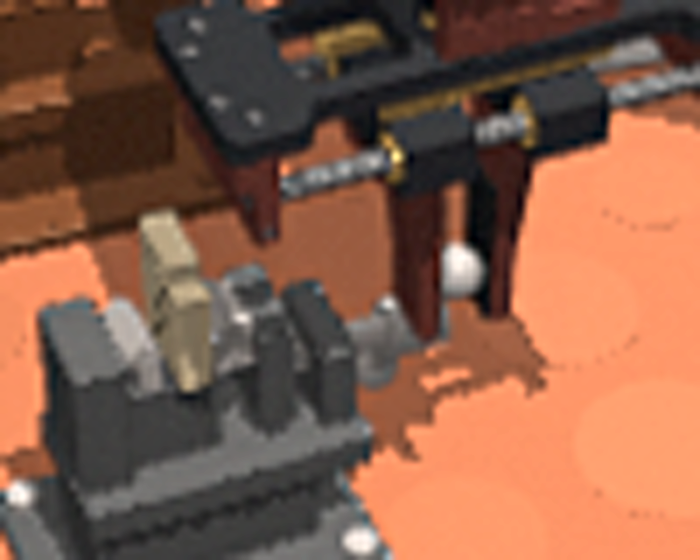

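>>> jog_arm([
  [[-0.0015,0.0003,-0.0007,0,0,0,1],[-0.0016,0.0003,-0.0006,0,0,0,1],[-0.0016,0.0002,-0.0006,0,0,0,1],[-0.0016,0,-0.0006,0,0,0,1],[-0.0016,0,-0.0006,0,0,0,1],[-0.0016,0,-0.0006,0,0,0,1],[-0.0017,0,-0.0006,0,0,0,1]],
])

```text
t: 16.67
ee_pos: [484.2, -124.7, 298.4]
orientation: [-2.421, -1.999, -0.002]
ft_force: [4.4, 5.9, -3.3]
width: 16.2
```

Run:
```python
from h import *
vis()
```

```text
t 16.67 local x -83.6 y 20.3 z 135.4 r 59.0 q 0.748 | F vise [ 3.2  6.6 -3.3] resist 7.4 radial -0.8 w 16.2
```

>>> jog_arm([
  [[-0.0012,0,-0.0004,0,0,0,1],[-0.0012,0,-0.0004,0,0,0,1],[-0.0012,0,-0.0004,0,0,0,1]],
])

```text
t: 16.92
ee_pos: [483.5, -128.3, 299.6]
orientation: [-2.421, -1.999, -0.001]
ft_force: [4.5, 6.3, -3.2]
width: 15.7
```

Run:
```python
from h import *
vis()
for n,(x0,y0,x1,y1) in {"scene":(265,120,325,180)}.items():
    im=cv2.cvtColor(ctrl.get_image(n),cv2.COLOR_RGB2BGR); cv2.imwrite(f"pics/{n}10.png",im)
    cv2.imwrite(f"pics/h10_{n}.png",cv2.convertScaleAbs(cv2.resize(im[y0:y1,x0:x1],None,fx=10,fy=10,interpolation=cv2.INTER_CUBIC),alpha=1.8))
```

```text
t 16.92 local x -83.6 y 16.7 z 136.6 r 59.0 q 0.813 | F vise [ 3.2  7.  -3.2] resist 7.6 radial -1.1 w 15.7
```

View pics/h10_scene.png

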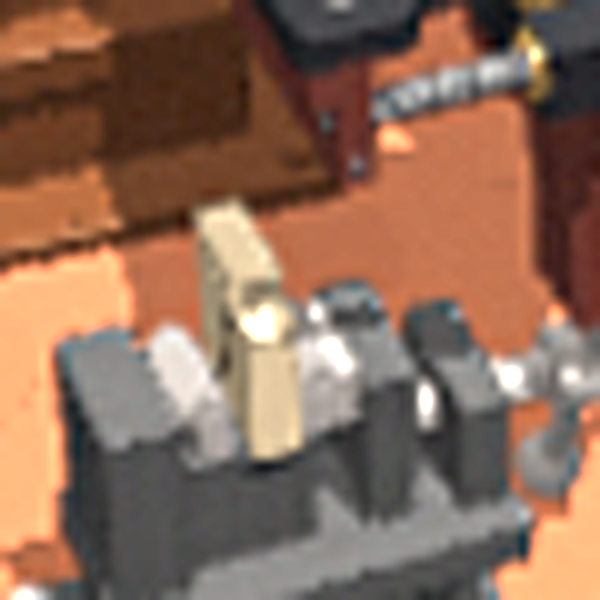

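>>> jog_arm([
  [[-0.0012,0,-0.0003,0,0,0,1],[-0.0012,0,-0.0003,0,0,0,1],[-0.0012,0,-0.0003,0,0,0,1]],
])

```text
t: 17.22
ee_pos: [482.8, -131.7, 300.5]
orientation: [-2.421, -1.999, -0.002]
ft_force: [4.8, 5.9, -1.6]
width: 15.9
```

```bash
python3 -c "
from h import *
vis()"
```

```text
t 17.22 local x -83.7 y 13.2 z 137.5 r 59.0 q 0.874 | F vise [ 3.6  6.7 -1.6] resist 6.9 radial -0.1 w 15.9
```

>>> jog_arm([
  [[-0.001,0,-0.0002,0,0,0,1],[-0.001,0,-0.0002,0,0,0,1],[-0.001,0,-0.0002,0,0,0,1]],
])

```text
t: 17.47
ee_pos: [482.3, -134.6, 301.2]
orientation: [-2.421, -1.999, -0.002]
ft_force: [5.4, 5.7, -2.4]
width: 16.6
```

```bash
python3 -c "
from h import *
vis()"
```

```text
t 17.47 local x -83.7 y 10.2 z 138.2 r 59.1 q 0.926 | F vise [ 4.2  6.6 -2.4] resist 6.9 radial -1.2 w 16.6
```

>>> jog_arm([
  [[-0.001,0,-0.0002,0,0,0,1],[-0.001,0,-0.0002,0,0,0,1],[-0.001,0,-0.0002,0,0,0,1]],
])

```text
t: 17.72
ee_pos: [481.7, -137.6, 301.7]
orientation: [-2.421, -1.999, -0.001]
ft_force: [3.5, 5.2, -4.3]
width: 16.1
```

```bash
python3 -c "
from h import *
vis()"
```

```text
t 17.72 local x -83.7 y 7.2 z 138.7 r 59.2 q 0.978 | F vise [ 2.5  5.8 -4.3] resist 6.3 radial -3.6 w 16.1
```

>>> jog_arm([
  [[-0.001,0,0.0001,0,0,0,1],[-0.001,0,0,0,0,0,1],[-0.001,0,0,0,0,0,1]],
])

```text
t: 17.97
ee_pos: [481.2, -140.5, 301.9]
orientation: [-2.421, -1.999, -0.002]
ft_force: [3.7, 7.7, 2.3]
width: 15.6
```

```bash
python3 -c "
from h import *
vis()"
```

```text
t 17.97 local x -83.7 y 4.3 z 138.9 r 59.1 q 1.027 | F vise [2.2 8.3 2.3] resist 8.1 radial 2.9 w 15.6
```

>>> jog_arm([
  [[-0.0008,0,0,0,0,0,1],[-0.0008,0,0,0,0,0,1],[-0.0008,0,0,0,0,0,1]],
])

```text
t: 18.22
ee_pos: [480.5, -143.8, 301.9]
orientation: [-2.421, -2.001, 0.001]
ft_force: [0.6, -4.2, 0.4]
width: 12.9
```

```bash
python3 -c "
from h import *
vis()"
```

```text
t 18.22 local x -83.7 y 0.9 z 138.9 r 58.9 q 1.085 | F vise [ 1.4 -4.   0.4] resist -4.0 radial 0.3 w 12.9
```

>>> jog_arm([
  [[0,0,0,0,0,0,0.4],[0,0,0,0,0,0,0.2],[0,0,0,0,0,0,0.2],[0,0,0,0,0,0,0.2]],
])

```text
t: 18.55
ee_pos: [480.5, -143.6, 301.7]
orientation: [-2.421, -2.0, 0.0]
ft_force: [0.8, 0.1, -0.7]
width: 34.2
```

Run:
```python
from h import *
vis()
for n,(x0,y0,x1,y1) in {"scene":(265,100,355,180),"top":(320,165,420,245)}.items():
    im=cv2.cvtColor(ctrl.get_image(n),cv2.COLOR_RGB2BGR); cv2.imwrite(f"pics/{n}11.png",im)
    cv2.imwrite(f"pics/h11_{n}.png",cv2.convertScaleAbs(cv2.resize(im[y0:y1,x0:x1],None,fx=7.5,fy=7.5,interpolation=cv2.INTER_CUBIC),alpha=1.5))
```

```text
t 18.55 local x -83.7 y 1.1 z 138.7 r 58.7 q 1.080 | F vise [ 0.8  0.3 -0.7] resist 0.3 radial -0.7 w 34.2
```

View pics/h11_scene.png

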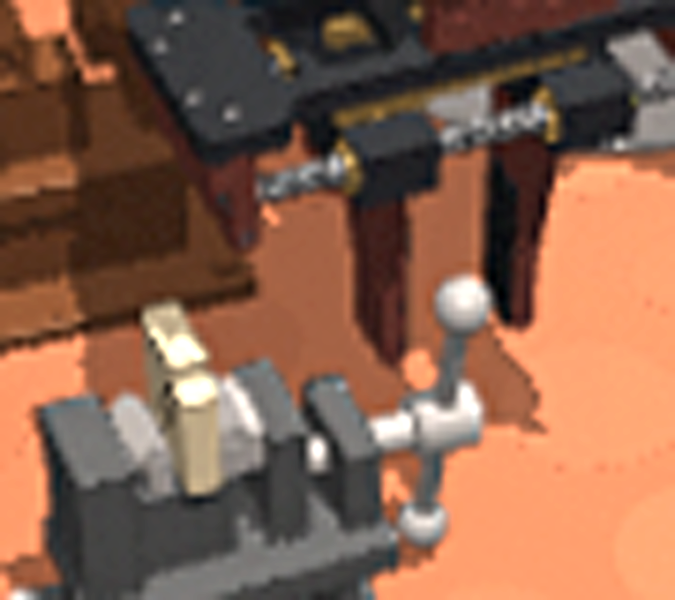

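View pics/h11_top.png

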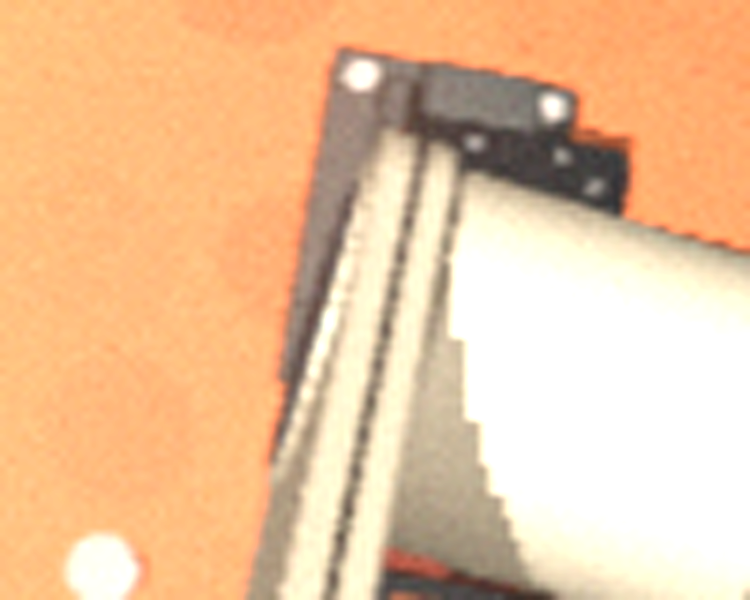

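Run:
```python
from fitv import *
p=[562.5,-160.5,-.19]
uv=np.array([265+463.5/7.5-.5,100+303.5/7.5-.5]);print(uv, [(d['uv'],round(d['p'],2)) for d in ctrl.landmark_of('ball','scene')][:2])
for q in np.arange(.7,1.15,.05): print(round(q,2),world(p,ballL(q)).round(1),(proj('scene',world(p,ballL(q)))[0]-uv).round(1))
print(proj('scene',world(p,(-85,0,80)))-[265+447.5/7.5-.5,100+418.5/7.5-.5])
```

```text
[326.3        139.96666667] [([484.3, 203.1], 0.84), ([323.2, 141.0], 0.5)]
0.7 [[ 483.4 -121.5  135.3]] [1.8 3.6]
0.75 [[ 482.9 -124.2  136.4]] [1.3 2.5]
0.8 [[ 482.4 -127.   137.3]] [0.8 1.4]
0.85 [[ 481.8 -129.9  138.1]] [0.3 0.4]
0.9 [[ 481.3 -132.7  138.8]] [-0.2 -0.6]
0.95 [[ 480.7 -135.6  139.3]] [-0.7 -1.6]
1.0 [[ 480.2 -138.6  139.7]] [-1.2 -2.5]
1.05 [[ 479.6 -141.5  139.9]] [-1.8 -3.4]
1.1 [[ 479.  -144.4  140. ]] [-2.3 -4.2]
[[-0.81714721 -0.58249132]]
```

>>> jog_arm([
  [[0.005,0,0,0,0,0,0.2],[0.005,0,0,0,0,0,0.2],[0.004,0,0,0,0,0,0.2],[0,0,0,0,0,0,0.2],[0,0,0,0,0,0,0.2]],
])

```text
t: 19.12
ee_pos: [483.5, -129.5, 301.9]
orientation: [2.421, 2.002, -0.0]
ft_force: [-0.5, -0.1, 0.3]
width: 35.2
```

Run:
```python
from h import *
vis()
for n,(x0,y0,x1,y1) in {"scene":(285,100,355,170)}.items():
    im=cv2.cvtColor(ctrl.get_image(n),cv2.COLOR_RGB2BGR); cv2.imwrite(f"pics/{n}12.png",im)
    cv2.imwrite(f"pics/h12_{n}.png",cv2.convertScaleAbs(cv2.resize(im[y0:y1,x0:x1],None,fx=8,fy=8,interpolation=cv2.INTER_CUBIC),alpha=1.5))
```

```text
t 19.12 local x -83.5 y 15.5 z 138.9 r 60.9 q 0.843 | F vise [-0.4 -0.2  0.3] resist -0.3 radial 0.3 w 35.2
```

View pics/h12_scene.png

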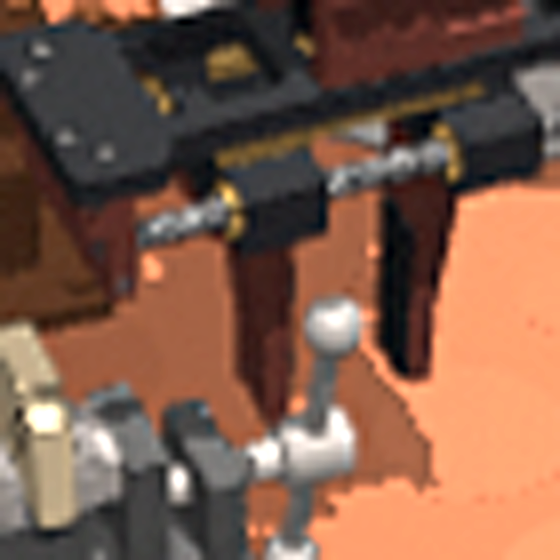

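>>> jog_arm([
  [[0,0,0,0,0,0,1],[0,0,0,0,0,0,1],[0,0,0,0,0,0,1],[0,0,0,0,0,0,1],[0,0,0,0,0,0,1]],
])

```text
t: 19.58
ee_pos: [483.2, -130.0, 301.9]
orientation: [-2.422, -2.0, 0.001]
ft_force: [-1.9, 1.0, 1.6]
width: 16.2
```

```bash
python3 -c "
from h import *
vis()"
```

```text
t 19.58 local x -83.6 y 15.0 z 138.9 r 60.7 q 0.851 | F vise [-2.1  0.6  1.6] resist 0.2 radial 1.7 w 16.2
```

>>> jog_arm([
  [[-0.001,0,-0.0002,0,0,0,1],[-0.001,0,-0.0002,0,0,0,1],[-0.001,0,-0.0002,0,0,0,1],[-0.001,0,-0.0001,0,0,0,1],[-0.001,0,-0.0001,0,0,0,1]],
])

```text
t: 20.0
ee_pos: [482.4, -134.2, 302.6]
orientation: [-2.421, -1.999, -0.001]
ft_force: [-0.2, 6.4, -0.2]
width: 16.2
```

```bash
cat > pic.py <<'E'
import sys
from h import *
vis()
k=sys.argv[1];x0,y0,x1,y1=265,100,355,180
im=cv2.cvtColor(ctrl.get_image('scene'),cv2.COLOR_RGB2BGR); cv2.imwrite(f"pics/scene{k}.png",im)
cv2.imwrite(f"pics/h{k}.png",cv2.convertScaleAbs(cv2.resize(im[y0:y1,x0:x1],None,fx=8,fy=8,interpolation=cv2.INTER_CUBIC),alpha=1.5))
E
python3 pic.py 13
```

```text
t 20.00 local x -83.6 y 10.7 z 139.6 r 60.5 q 0.923 | F vise [-1.4  6.3 -0.2] resist 6.2 radial 0.9 w 16.2
```

View pics/h13.png

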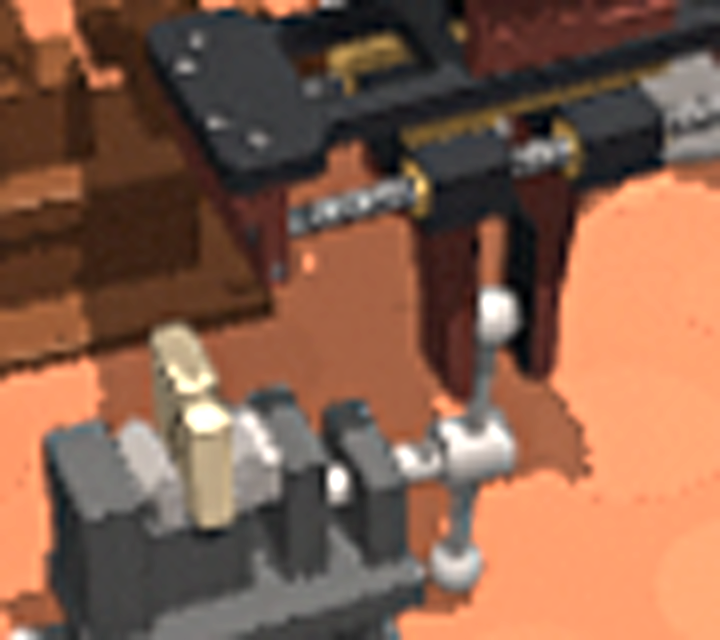

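>>> jog_arm([
  [[-0.001,0,-0.0001,0,0,0,1],[-0.001,0,-0.0001,0,0,0,1],[-0.001,0,-0.0001,0,0,0,1],[-0.001,0,0,0,0,0,1]],
])

```text
t: 20.38
ee_pos: [481.6, -138.0, 302.9]
orientation: [-2.421, -1.999, -0.001]
ft_force: [-0.3, 8.3, 3.7]
width: 16.1
```

```bash
python3 -c "
from h import *
vis()"
```

```text
t 20.38 local x -83.7 y 6.8 z 139.9 r 60.3 q 0.987 | F vise [-1.8  8.1  3.7] resist 7.6 radial 4.6 w 16.1
```

>>> jog_arm([
  [[-0.001,0,0,0,0,0,1],[-0.001,0,0,0,0,0,1],[-0.001,0,0,0,0,0,1],[-0.001,0,0,0,0,0,1]],
])

```text
t: 20.72
ee_pos: [480.9, -142.0, 303.1]
orientation: [-2.421, -1.999, -0.001]
ft_force: [-1.1, 7.8, 3.7]
width: 15.9
```

```bash
python3 pic.py 14
```

```text
t 20.72 local x -83.7 y 2.8 z 140.1 r 60.1 q 1.054 | F vise [-2.5  7.5  3.7] resist 7.3 radial 4.0 w 15.9
```

View pics/h14.png

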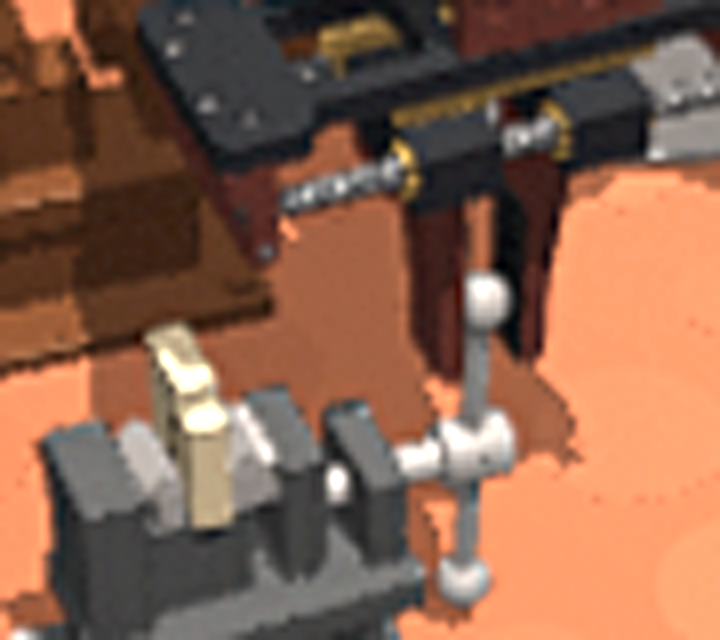

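```bash
cat > qfit.py <<'E'
import sys
from fitv import *
def qfit(up,lo,k=8,o=(265,100)):
    f=lambda c:(np.array(c)+.5)/k-.5+np.array(o)
    d=f(up)-f(lo)
    p=[562.5,-160.5,-.19]
    g=lambda q:(proj('scene',world(p,ballL(q[0])))-proj('scene',world(p,ballL(q[0],-1))))[0]-d
    r=least_squares(g,[1.]);return r.x[0].round(3),r.fun.round(2)
if __name__=="__main__":
    a=[float(x) for x in sys.argv[1:5]];print(qfit(a[:2],a[2:]))
E
python3 qfit.py 497 313 457 565; python3 qfit.py 489 302 463 580
```

```text
(np.float64(0.951), array([-0.8 ,  0.43]))
(np.float64(1.042), array([-0.85,  0.51]))
```

>>> jog_arm([
  [[-0.001,0,0.0001,0,0,0,1],[-0.001,0,0,0,0,0,1],[-0.001,0,0,0,0,0,1],[-0.001,0,0.0001,0,0,0,1]],
])

```text
t: 21.1
ee_pos: [480.1, -145.9, 303.0]
orientation: [-2.421, -1.999, -0.001]
ft_force: [-0.7, 7.2, 5.3]
width: 16.3
```

```bash
python3 pic.py 15
```

```text
t 21.10 local x -83.7 y -1.2 z 140.0 r 60.0 q 1.120 | F vise [-2.1  6.9  5.3] resist 7.0 radial 5.2 w 16.3
```

View pics/h15.png

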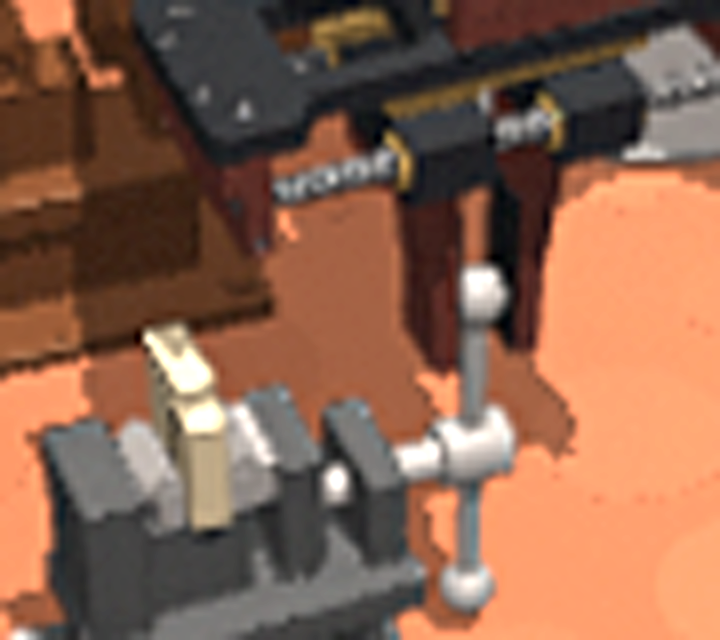

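```bash
python3 qfit.py 484 294 467 586
```

```text
(np.float64(1.096), array([-0.81,  0.51]))
```

>>> jog_arm([
  [[0,0,0,0,0,0,0.5],[0,0,0,0,0,0,0.3],[0,0,0,0,0,0,0.3],[0.004,0,-0.0005,0,0,0,0.3],[0.003,0,0,0,0,0,0.3],[0,0,0,0,0,0,0.3],[0,0,0,0,0,0,0.3]],
])

```text
t: 21.73
ee_pos: [481.6, -139.5, 303.3]
orientation: [2.421, 2.002, -0.0]
ft_force: [0.9, 0.1, 0.1]
width: 30.7
```

```bash
python3 pic.py 16
```

```text
t 21.73 local x -83.4 y 5.3 z 140.3 r 60.5 q 1.012 | F vise [0.8 0.3 0.1] resist 0.3 radial 0.1 w 30.7
```

View pics/h16.png

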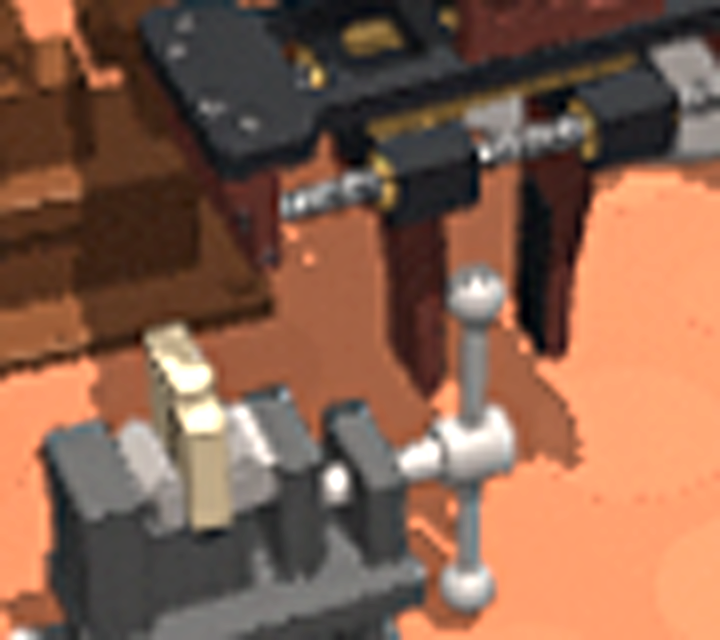

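```bash
python3 qfit.py 474 295 468 587
```

```text
(np.float64(1.116), array([ 0.17, -0.11]))
```

>>> jog_arm([
  [[-0.002,0,0,0,0,0,0.3],[0,0,0,0,0,0,1],[0,0,0,0,0,0,1],[0,0,0,0,0,0,1],[0,0,0,0,0,0,1],[0,0,0,0,0,0,1]],
])

```text
t: 22.28
ee_pos: [480.9, -141.7, 303.2]
orientation: [-2.422, -2.001, 0.001]
ft_force: [-1.2, -1.1, 2.5]
width: 16.5
```

```bash
python3 -c "
from h import *
vis()"
```

```text
t 22.28 local x -83.7 y 3.0 z 140.2 r 60.3 q 1.050 | F vise [-1.  -1.3  2.5] resist -1.4 radial 2.4 w 16.5
```

>>> jog_arm([
  [[-0.001,0,0,0,0,0,1],[-0.001,0,0,0,0,0,1],[-0.001,0,0,0,0,0,1],[-0.001,0,0.0001,0,0,0,1]],
])

```text
t: 22.62
ee_pos: [480.3, -145.0, 303.1]
orientation: [-2.421, -1.999, -0.001]
ft_force: [-0.2, 6.5, 4.0]
width: 15.9
```

```bash
python3 -c "
from h import *
vis()"
```

```text
t 22.62 local x -83.7 y -0.3 z 140.1 r 60.1 q 1.105 | F vise [-1.4  6.4  4. ] resist 6.4 radial 4.0 w 15.9
```

>>> jog_arm([
  [[-0.0008,0,0.0001,0,0,0,1],[-0.0008,0,0,0,0,0,1],[-0.0008,0,0.0001,0,0,0,1]],
])

```text
t: 22.87
ee_pos: [479.8, -147.3, 302.9]
orientation: [-2.421, -1.999, -0.001]
ft_force: [-0.8, 7.0, 2.7]
width: 16.4
```

```bash
python3 -c "
from h import *
vis()"
```

```text
t 22.87 local x -83.7 y -2.6 z 139.9 r 60.0 q 1.143 | F vise [-2.1  6.7  2.7] resist 6.8 radial 2.4 w 16.4
```

>>> jog_arm([
  [[-0.001,0,0.0001,0,0,0,1],[-0.001,0,0,0,0,0,1],[-0.001,0,0.0001,0,0,0,1]],
])

```text
t: 23.12
ee_pos: [479.2, -150.1, 302.7]
orientation: [-2.421, -1.999, -0.001]
ft_force: [-0.1, 8.7, 1.7]
width: 16.0
```

```bash
python3 pic.py 17
```

```text
t 23.12 local x -83.7 y -5.5 z 139.7 r 59.9 q 1.193 | F vise [-1.7  8.5  1.7] resist 8.6 radial 0.9 w 16.0
```

View pics/h17.png

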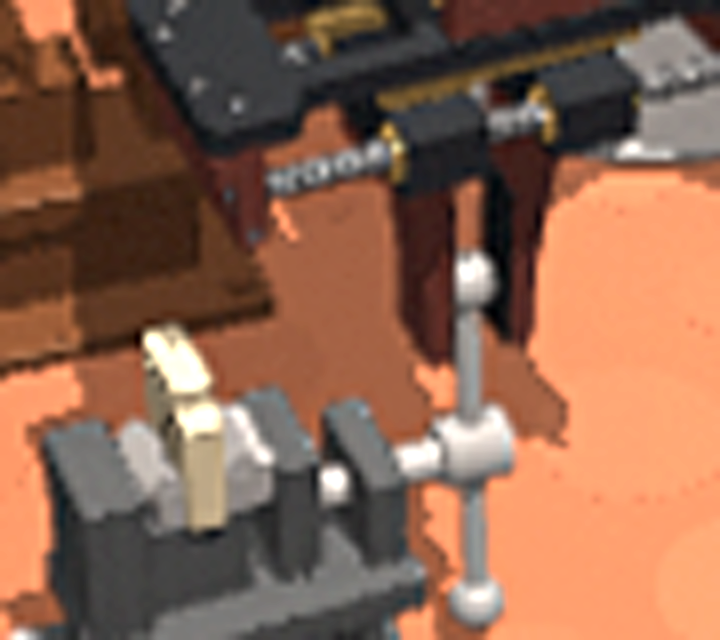

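>>> jog_arm([
  [[-0.0006,0,0.0001,0,0,0,1],[-0.0006,0,0,0,0,0,1]],
])

```text
t: 23.33
ee_pos: [479.0, -151.3, 302.6]
orientation: [-2.421, -1.999, -0.001]
ft_force: [-0.0, 8.2, 0.7]
width: 16.2
```

```bash
python3 -c "
from h import *
vis()"
```

```text
t 23.33 local x -83.7 y -6.7 z 139.6 r 59.9 q 1.212 | F vise [-1.6  8.1  0.7] resist 8.1 radial -0.2 w 16.2
```

>>> jog_arm([
  [[-0.0006,0,0.0001,0,0,0,1],[-0.0006,0,0.0001,0,0,0,1]],
])

```text
t: 23.5
ee_pos: [478.8, -152.3, 302.4]
orientation: [-2.421, -1.999, -0.002]
ft_force: [-0.1, 9.8, 3.4]
width: 16.7
```

```bash
python3 -c "
from h import *
vis()"
```

```text
t 23.50 local x -83.8 y -7.8 z 139.4 r 59.9 q 1.230 | F vise [-2.   9.6  3.4] resist 10.0 radial 2.1 w 16.7
```

>>> jog_arm([
  [[-0.0006,0,0.0001,0,0,0,1]],
])

```text
t: 23.58
ee_pos: [478.7, -152.9, 302.3]
orientation: [-2.421, -1.999, -0.002]
ft_force: [-0.3, 10.1, 4.1]
width: 16.7
```

```bash
python3 -c "
from h import *
vis()"
```

```text
t 23.58 local x -83.7 y -8.3 z 139.3 r 59.9 q 1.240 | F vise [-2.2  9.9  4.1] resist 10.3 radial 2.7 w 16.7
```

>>> jog_arm([
  [[-0.0006,0,0.0001,0,0,0,1]],
])

```text
t: 23.67
ee_pos: [478.6, -153.4, 302.3]
orientation: [-2.421, -1.998, -0.002]
ft_force: [-0.1, 10.7, 3.3]
width: 16.2
```

```bash
python3 -c "
from h import *
vis()"
```

```text
t 23.67 local x -83.7 y -8.9 z 139.3 r 59.9 q 1.249 | F vise [-2.1 10.5  3.3] resist 10.9 radial 1.7 w 16.2
```

>>> jog_arm([
  [[-0.0006,0,0.0001,0,0,0,1]],
])

```text
t: 23.75
ee_pos: [478.5, -153.9, 302.2]
orientation: [-2.421, -1.998, -0.002]
ft_force: [-0.1, 11.3, 4.3]
width: 16.3
```

```bash
python3 pic.py 18
```

```text
t 23.75 local x -83.7 y -9.4 z 139.2 r 59.9 q 1.258 | F vise [-2.3 11.1  4.3] resist 11.6 radial 2.5 w 16.3
```

View pics/h18.png

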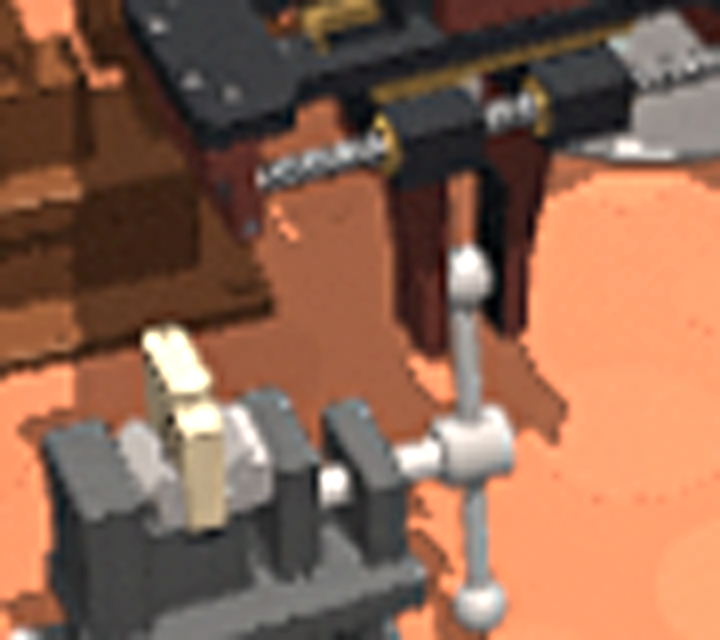

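>>> jog_arm([
  [[0,0,0,0,0,0,0.6],[0,0,0,0,0,0,0.2],[0,0,0,0,0,0,0.2],[0,0,0,0,0,0,0.2],[0,0,0,0,0,0,0.2]],
])

```text
t: 24.22
ee_pos: [478.7, -155.3, 302.2]
orientation: [2.422, 2.0, 0.0]
ft_force: [-0.5, -0.3, 0.3]
width: 34.7
```

```bash
python3 pic.py 19
```

```text
t 24.22 local x -83.2 y -10.7 z 139.2 r 60.2 q 1.279 | F vise [-0.4 -0.3  0.3] resist -0.3 radial 0.3 w 34.7
```

View pics/h19.png

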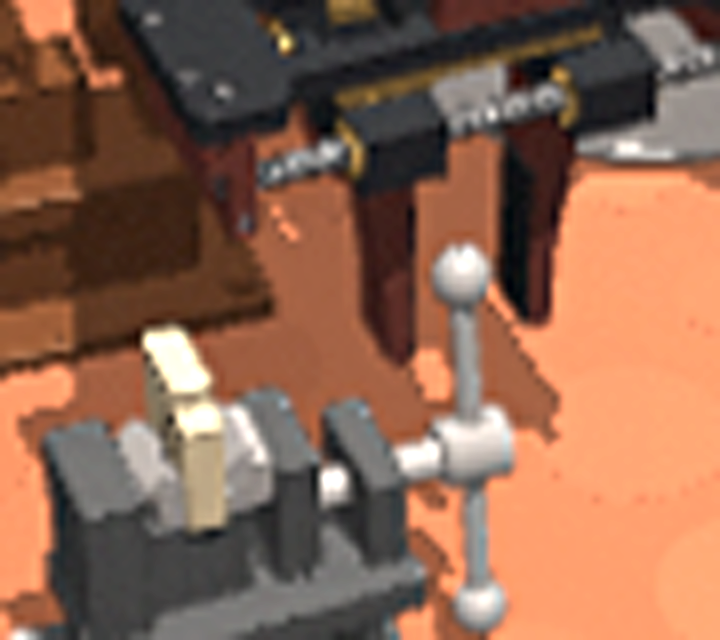

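>>> jog_arm([
  [[0,0,-0.01,0,0,0,0.2],[0,0,-0.02,0,0,0,0.2],[0,0,-0.02,0,0,0,0.2],[0,0,-0.02,0,0,0,0.2],[0,0,-0.02,0,0,0,0.2],[0,0,-0.02,0,0,0,0.2],[-0.03,-0.02,0,0,0,0,0.2],[-0.03,-0.02,0,0,0,0,0.2],[-0.03,-0.02,0,0,0,0,0.2],[-0.03,-0.02,0,0,0,0,0.2],[-0.03,-0.02,0,0,0,0,0.2],[-0.03,0,0,0,0,0,0.2],[-0.03,0,0,0,0,0,0.2],[0,0,0,0,0,0,0.2],[0,0,0,0,0,0,0.2]],
])

```text
t: 25.52
ee_pos: [340.3, -343.4, 412.7]
orientation: [2.424, 1.997, 0.0]
ft_force: [-0.1, 0.4, 0.1]
width: 35.4
```

```bash
python3 qfit.py 461 272 479 604
python3 - <<'E'
from h import *
togo([0,0,0])
for n,(x0,y0,x1,y1) in {"scene":(255,120,345,190),"top":(345,165,405,240)}.items():
    im=cv2.cvtColor(ctrl.get_image(n),cv2.COLOR_RGB2BGR); cv2.imwrite(f"pics/{n}20.png",im)
    cv2.imwrite(f"pics/h20_{n}.png",cv2.convertScaleAbs(cv2.resize(im[y0:y1,x0:x1],None,fx=8,fy=8,interpolation=cv2.INTER_CUBIC),alpha=1.5))
E
```

```text
(np.float64(1.287), array([-0.26,  0.21]))
t 25.52 pos [ 340.3 -343.4  412.7] yaw 1.3781 tilt z [ 5.e-04 -4.e-04 -1.e+00] w 35.4 F [-0.1  0.4  0.1] togo tool mm [ 272.  -400.   412.4] turn deg None
```

View pics/h20_scene.png

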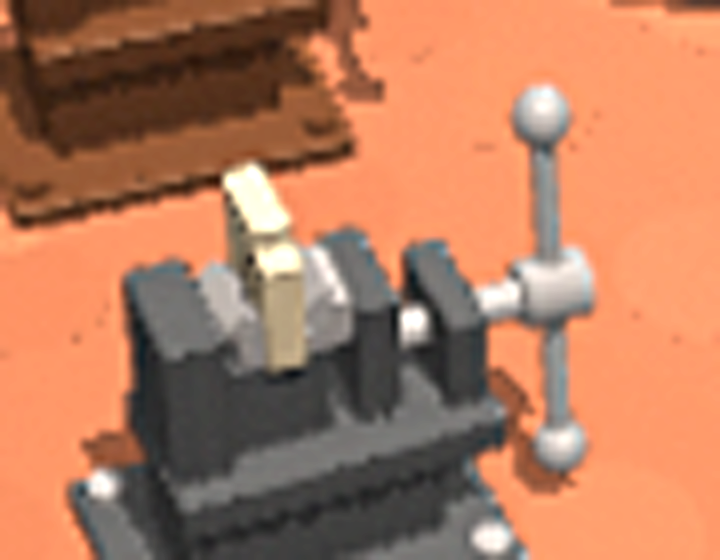

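View pics/h20_top.png

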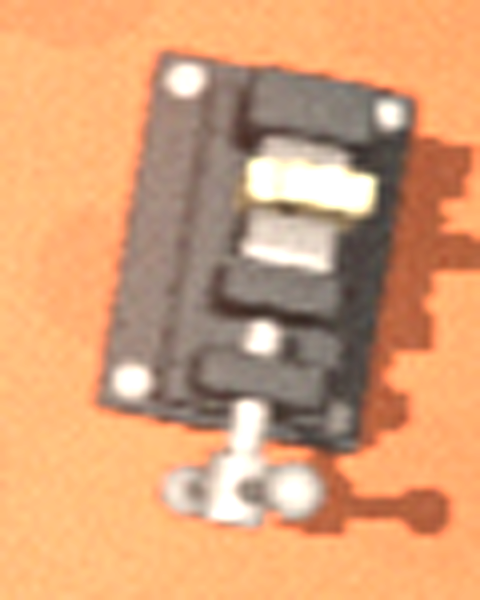

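View pics/scene20.png

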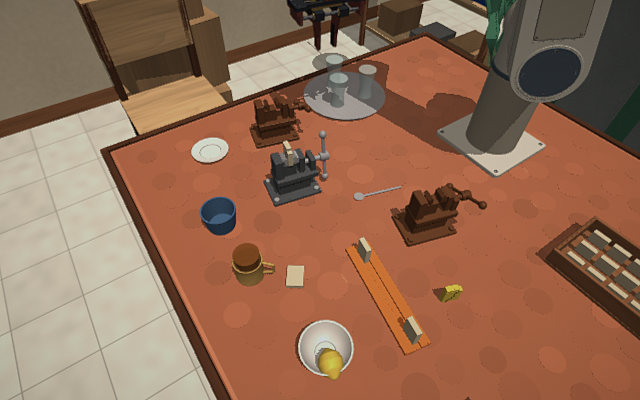

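Run:
```python
from fitv import *
p=[562.5,-160.5,-.19];c,s=np.cos(p[2]),np.sin(p[2])
for uv,z in(((345+312.5/8-.5,165+187/8-.5),141),((345+306.5/8-.5,165+150/8-.5),117)):
    w=onz('top',uv,z);d=w[:2]-p[:2];print(w.round(1),(c*d[0]+s*d[1]).round(1),(-s*d[0]+c*d[1]).round(1))
r=ctrl.landmark_of('tile_mid','top');print([(d['uv'],round(d['p'],2)) for d in r][:2])
```

```text
[ 567.  -161.3  141. ] 4.5 0.1
[ 581.4 -163.   117. ] 19.0 1.1
[([210.5, 193.2], 0.74), ([383.0, 189.8], 0.59)]
```

```bash
python3 -c "
from workcell import ctrl
print(ctrl.close_job(), ctrl.get_obs()['t'])"
```

```text
the job is handed in; nothing more can be done
the job is handed in; nothing more can be done
```

The cracked tile now stands upright in the dark vise and is clamped. I let go of the handle, moved the arm clear and handed the job in at about 26 s.

- **Placing:** The tile touched the ledge within 0.1 mm of the height I had worked out. After clamping, the top camera put it within about 1 mm of the middle of the jaws sideways. It is square to the jaws and pushed about 4.5 mm along onto the fixed jaw's plate.
- **Tightening:** I stopped at 11.6 N at the ball, against about 7.0 N for free turning on my readings. That is about 4.6 N above free, or roughly 35 N on the tile. The bar then read about 1.29 rad in the picture, some 0.07 to 0.09 rad after the resistance began to rise.
- **Ball slip:** The ball slipped sideways out of the fingers once, when the screw was at about 0.9 rad and the tile was not yet clamped. I took hold again there, and once more at 1.1 rad, before the final tightening.
- **Disagreements:** My free-turning reading was about 1.3 N above the 5.7 N given, so I judged snugness by the rise in force. The two cameras disagreed by about 3 mm on where the vise stands.
- **Rest of the scene:** In the last scene picture the other tiles and the tableware look undisturbed.

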